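# Make up the stand of a half-scale dress form

### The job

Make up the stand of the half-scale dress form: square up the three loose iron weights on the wooden base so that their holes line up over its socket, then take the steel post from the tool block and pass it down through all three. Turn it under light pressure until its flat tongue drops into the oblong socket, and let its flange down flat on the top weight; ease it in gently, never force it, let go of it, and leave the spool, the pin tin and the screwdriver where they are.

Things in the scene. Friction and masses are not known exactly. Their poses are not given: they have to be found in the camera images.
- base_top (a point): Centre of the top face of the dress-form base, 24 mm above the table: a fixed round wooden disc, 160 mm across, 24 mm thick; z up. On this axis is a steel bush, flush with the top, with an oblong socket 17.4 x 12 mm, 20 mm deep, hidden under the weights. Which way the socket lies is not known and has nothing to do with this frame's x and y: it is found by feel.
- weight0_mid (a point): Lowest of three like dark iron discs in a loose pile on the base, each 6 to 7 mm off its centre. Each: 56 mm across, 10 mm thick, round 20.5 mm hole in its centre, about 0.17 kg. Point: on its axis, half-way up; z up. They slide at a few newtons; squeezing the pile across its rims, one way and then at right angles, squares it up. Top of the pile: 54 mm above the table.
- weight1_mid (a point): The same point of the middle weight, which lies on the lowest one.
- weight2_mid (a point): The same point of the top weight.
- post_grip (a point): Steel post, about 0.25 kg, standing loose in the tool block. Point: on its axis, in the middle of its upper round part, 16 mm thick, where it is grasped; that part ends 41 mm above. z runs up the post; x and y parallel to the sides of its square flange, 36 x 36 x 6 mm, whose underside is 50 mm below this point and rests on the block, or, when home, on the top weight.
- post_tip (a point): Lower tip of the post, on its axis, 98 mm below post_grip, 48 mm below the flange's underside. Under the flange: round, 17 mm thick, for 29 mm; then a flat tongue, 14.4 mm wide along x, 9 mm thick along y, 14 mm long; then a round pilot, 9 mm thick, 5 mm long, coned. The tongue drops into the socket at each half turn, within 0.15 rad; turned wrongly it stops with the flange about 13 mm too high.
- block_hole (a point): Mouth of the hole that holds the post, level with the top of the fixed wooden tool block, 70 x 170 mm, 52 mm high. Hole: 21 mm wide, 50 mm deep, 55 mm from the block's middle towards -y (y along the long side). An awl with a wooden handle (22 mm thick, to 112 mm above the table) and a pencil (8 mm, to 126 mm) stand in the block, 90 and 117 mm from this point towards +y.
- spool: Bystander: small wooden thread spool standing on the table, 38 mm in diameter and 50 mm high; origin at the centre of its underside.
- pintin: Bystander: flat round metal pin tin, 66 mm across and 20 mm high; origin at the centre of its underside.
- driver: Bystander: screwdriver with a dark wooden handle lying on the table, 170 mm long, 26 mm thick; origin under its middle, x along it towards the blade.
Not all that is in view belongs to the job. Leave any green or pink look-alike of the part that bears post_grip alone. Leave any orange look-alike of the part that bears weight0_mid alone.

How it is judged:
On the way:
1. the three weights are lined up with one another over the socket, each within 3.5 mm of its centre (horizontal distance between each of weight0_mid, weight1_mid, weight2_mid and base_top below 0.0035 m), for 0.2 s.
At the end, for the whole second after the job is handed in: The weights lie flat in their pile on the base, each centre within 3.5 mm of the socket's centre; the post stands in the socket through all three, within 0.05 rad of upright and 6 mm of the socket's axis at its grip, its flange within 2.5 mm of the top weight; all released and at rest (all of step 1 and z of each of weight0_mid, weight1_mid, weight2_mid in the frame of base_top below 0.027 m and horizontal distance between post_grip and base_top below 0.006 m and z of post_grip in the frame of base_top below 0.0825 m and angle between post_grip's own z axis and vertical below 0.05 rad and linear speed of post below 0.02 m/s); the robot touches nothing.
It fails at once if the post is forced: more than 50 N between it and a weight or the wood, or 80 N in the bush (contact force between post and weight0 above 50 N or contact force between post and weight1 above 50 N or contact force between post and weight2 above 50 N or contact force between post and base above 50 N or contact force between post and bush above 80 N).
It fails at once if the spool, the pin tin or the screwdriver is moved by more than 25 mm (distance of any of spool, pintin, driver from where it was at the start of the episode above 0.025 m).
It also fails if it takes over 72 s, if anything falls off the work surface, if the arm or the gripper's body presses on something with over 40 N, if the wrist force passes 120 N, or if a joint passes its speed limit or range.

### The arm

A 6-joint arm with a two-finger parallel gripper is mounted at the origin on the work surface. World frame = base frame: x ahead of the robot, y to its left, z up, the work surface at z = 0. Lengths are in m, angles in rad, forces in N, time in s.
With the tool pointing down it reaches from about 0.425 to 0.95 m from the base axis. Payload 3.5 kg.
Tool frame: the origin (TCP) lies on the mounting face of the last link; the fingertips stand 173 mm ahead of it and the grasp point (between the pads) lies 155 mm ahead of it; z points along the fingers, x is the direction in which the jaws open and shut, and the axes are right-handed (so a half turn about z gives the same grasp; the last joint's range is limited). The gripper opens to 85 mm and grips with 20 to 120 N. Pads are 22 mm wide; open, the fingers measure 114 mm over their backs; the gripper's body (76 mm by 85 mm) begins 54 mm behind the grasp point. The pads swing forward as they close: fully open they stand 13 mm farther back than shut.
Start: joints at [-1.278, 0.286, 1.577, -0, 1.279, -0.15], TCP at [0.289, -0.61, 0.405] pointing down, gripper open.
Joint ranges: [-2.77, 2.77], [-0.9, 2.22], [0.21, 2.48], [-1.53, 4.67], [0.24, 2.81], [-2.84, 2.84]. Speed limits (rad/s): [2.79, 2.79, 3.14, 3.14, 3.14, 3.14].

### API

Orientations are given as a unit quaternion [x, y, z, w].
In Python, from plant import get_state, read_camera, sign_off gives the robot as it stands.
- The arm moves only by the shell command python3 -m jog 'ROWS' [FORCE]. ROWS is JSON, a list of rows, each an object of numbers: "grip": the closure, from 0 (fully open) to 1 (shut); "x", "y", "z": the shift along the tool's x, y, z in mm; "rx", "ry", "rz": the turn, a rotation vector about the tool's x, y, z in degrees. A call has 1 to 8 rows; each row shifts and turns the commanded pose from where the row before left it, along the tool's axes as they then stand; what a row does not reach is not made up. A row lasts 1/12 s, in which the tool goes at most 41.7 mm and 7.16 degrees, less where a joint would pass 70% of its speed; a pose out of reach is approached as far as the arm can. A call with a gripper value outside its range is refused whole. The fingers move at their own pace and stop on an object; FORCE is the grip in N (left out, the last holds). Time passes only in rows, so rows that do not move let the fingers close. It gives the time, the measured TCP pose, the force and the opening at its end, in the units of the state.
- get_state(): the state, without advancing time (a new reading comes with each control period).
- read_camera(name): name is "scene" or "side" or "wrist"; returns a dict with "frame" (420x560x3 uint8, red, green, blue), "intrinsics" (3x3 intrinsics, pixels), "R" (3x3) and "t" (3): a world point X has camera coordinates R X + t. Camera axes: x right, y down, z forward; pixel columns grow to the right and rows downward; lengths in m; the calibration is good to about 2 mm. The wrist camera is an equidistant fisheye: a pixel r from the principal point sees the ray r / f radians off the axis. A picture is of the moment at which its call begins. There is no depth.
- sign_off(): hands the job in, once; it reports no verdict.
The state is a dict: "time": time; "qpos": joint angles; "dq": joint speeds; "joint_efforts": joint torques, N m; "eef_pos": TCP position; "tcp_rot": TCP orientation; "contact_force": force on the tool from outside, world axes, zero at the start; "wrist_torque": the same for the moment, N m; "opening": opening from 0.0 (shut) to 1.0 (fully open).
Only numpy, scipy, OpenCV 4.12 (cv2) and the standard library are available. Lean on these libraries where they do the work, as an engineer would, in place of code of your own. Each camera call takes 0.05 s, during which the arm holds its last target.

## Working session

There is one attempt and no reset: what is moved stays moved. The work goes in short steps, Python scripts to look and compute and a shell command to move; the robot and the scene stay as the last step left them, time stands still between calls to the robot, and variables do not carry over. Pictures are saved under pics/ and viewed, and the job is handed in when it is done.

```bash
ls; mkdir -p pics; python3 - <<'E'
from plant import *
import cv2
s=get_state(); print(s)
for n in ("scene","side","wrist"):
    c=read_camera(n); cv2.imwrite(f"pics/{n}0.png",c["frame"][...,::-1]); print(n,c["intrinsics"].tolist(),c["R"].tolist() if hasattr(c["R"],'tolist') else c["R"],c["t"])
E
```

```text
pics
{'time': 0.0, 'qpos': array([-1.27802729e+00,  2.87151060e-01,  1.57823927e+00, -3.92869724e-05,
        1.27858469e+00, -1.50005281e-01]), 'dq': array([-5.59326579e-05, -3.57373329e-04, -1.33114873e-03, -2.21657556e-05,
        3.09318024e-03, -8.53962221e-05]), 'joint_efforts': array([-3.43394786e-04, -4.05982268e+01, -2.92629147e+01, -1.38936866e-04,
        5.78096719e-03, -3.37373329e-06]), 'eef_pos': array([ 0.28914392, -0.60963432,  0.40332271]), 'tcp_rot': array([ 8.45120149e-01, -5.34575078e-01, -9.12536433e-04, -7.65864324e-04]), 'contact_force': array([-0.10967435,  0.36701451,  0.22769013]), 'wrist_torque': array([0.00087821, 0.00975001, 0.02464903]), 'opening': 0.9996234608256642}
scene [[510.4584016454451, 0.0, 276.3301260452002], [0.0, 510.4584016454451, 211.0466842427725], [0.0, 0.0, 1.0]] [[0.09271974222652135, 0.9955287112525114, 0.018045344922215593], [0.7247544648457427, -0.05505157628361712, -0.6868044042046108], [-0.6827400787178153, 0.0767587716199483, -0.7266182463245662]] [-1.06948710e-03 -3.47130549e-01  1.74685548e+00]
side [[386.33170186476895, 0.0, 276.65923935036125], [0.0, 386.33170186476895, 213.37323270971675], [0.0, 0.0, 1.0]] [[-0.9699733855373566, -0.242278470453978, 0.021278489224560347], [-0.15860774514190829, 0.5638072482175032, -0.8105337562609014], [0.18437791226228345, -0.7895711048486309, -0.5853052672391682]] [0.53075282 0.17476763 0.81206882]
wrist [[325.19226210127806, 0.0, 283.7420032192378], [0.0, 325.19226210127806, 212.11081743988603], [0.0, 0.0, 1.0]] [[0.42806613929167864, -0.9037436965608129, -0.002590621260808246], [-0.87238795905916, -0.4139593928099036, 0.25995551541187145], [-0.23600557044382048, -0.10901812707552634, -0.96561711805893]] [-0.67368441 -0.03436205  0.37827461]
```

View pics/scene0.png

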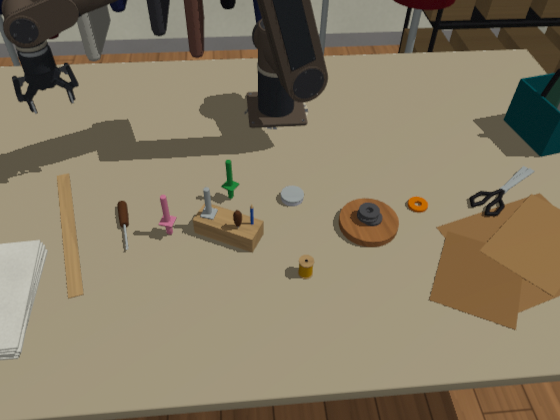

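View pics/side0.png

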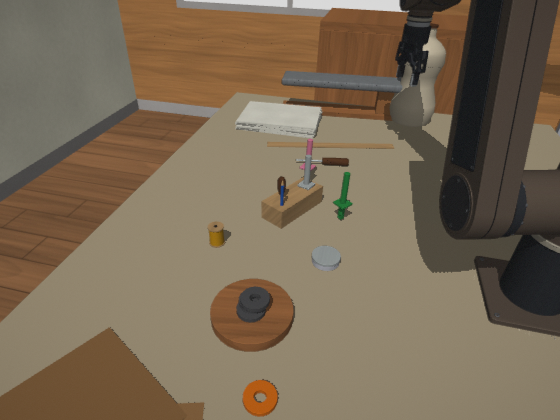

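View pics/wrist0.png

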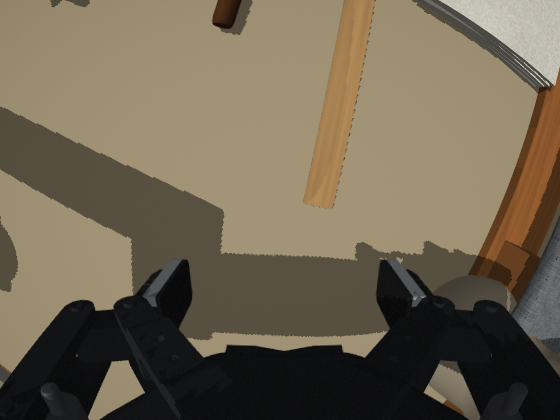

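The scene picture shows the base with its weights near (369,218), the grey post in the block at (208,200), and the green and pink decoys. The spool is at (306,267), the tin at (292,196) and the driver at (124,222). Next I'll enlarge crops of these.

```bash
cat > h.py <<'E'
from plant import *
import numpy as np, cv2
from scipy.spatial.transform import Rotation as Ro
from scipy.optimize import least_squares
def ray(c,u,v,fish=False):
    K=c["intrinsics"];R=np.array(c["R"]);t=np.array(c["t"])
    a=(u-K[0][2])/K[0][0];b=(v-K[1][2])/K[1][1]
    if fish:
        r=np.hypot(a,b); d=np.array([a/r*np.sin(r),b/r*np.sin(r),np.cos(r)]) if r>1e-9 else np.array([0,0,1.])
    else: d=np.array([a,b,1.])
    d=R.T@d; return -R.T@t, d/np.linalg.norm(d)
def atz(c,u,v,z,fish=False):
    o,d=ray(c,u,v,fish); return o+d*(z-o[2])/d[2]
def proj(c,X,fish=False):
    K=np.array(c["intrinsics"]);X=np.atleast_2d(X);p=X@np.array(c["R"]).T+np.array(c["t"])
    if fish:
        r=np.hypot(p[:,0],p[:,1]);th=np.arctan2(r,p[:,2]);k=th/np.maximum(r,1e-12)
        q=p[:,:2]*k[:,None]
    else: q=p[:,:2]/p[:,2:]
    return q*[K[0,0],K[1,1]]+[K[0,2],K[1,2]]
def tri(rs):
    A=np.zeros((3,3));b=np.zeros(3)
    for o,d in rs:
        P=np.eye(3)-np.outer(d,d);A+=P;b+=P@o
    x=np.linalg.solve(A,b); return x,[np.linalg.norm((np.eye(3)-np.outer(d,d))@(x-o)) for o,d in rs]
def circ(c,z,r,n=60,fish=False):
    a=np.linspace(0,2*np.pi,n); return a
def shot(n,name,box=None,sc=1):
    c=read_camera(n);f=c["frame"][...,::-1]
    if box: x0,y0,x1,y1=box;f=f[y0:y1,x0:x1]
    f=cv2.resize(f,None,fx=sc,fy=sc,interpolation=cv2.INTER_CUBIC);cv2.imwrite(f"pics/{name}.png",f);return c
E
python3 - <<'E'
from h import *
import pickle
a=shot("scene","sc1",(320,180,440,260),6); b=shot("side","sd1",(200,270,310,350),7)
a2=cv2.resize(a["frame"][150:250,150:310,::-1],None,fx=5,fy=5,interpolation=cv2.INTER_CUBIC);cv2.imwrite("pics/sc2.png",a2)
b2=cv2.resize(b["frame"][120:270,200:360,::-1],None,fx=4,fy=4,interpolation=cv2.INTER_CUBIC);cv2.imwrite("pics/sd2.png",b2)
pickle.dump((a,b),open("c0.pkl","wb"))
E
```

```text
(no output)
```

View pics/sc1.png

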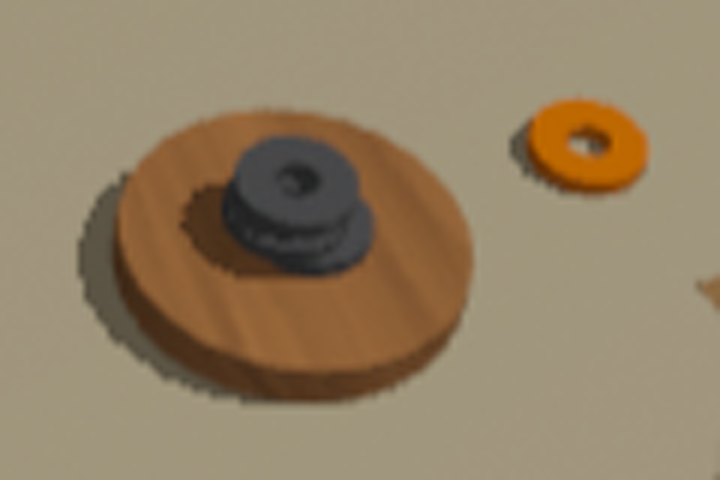

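View pics/sd1.png

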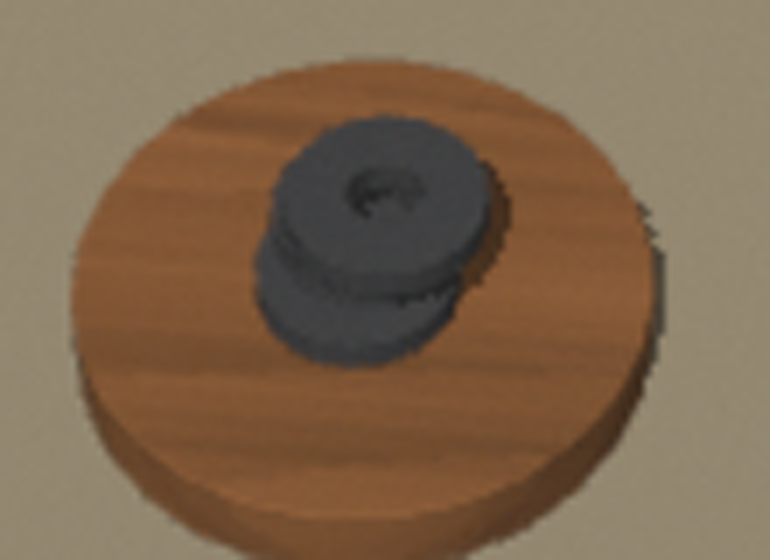

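View pics/sc2.png

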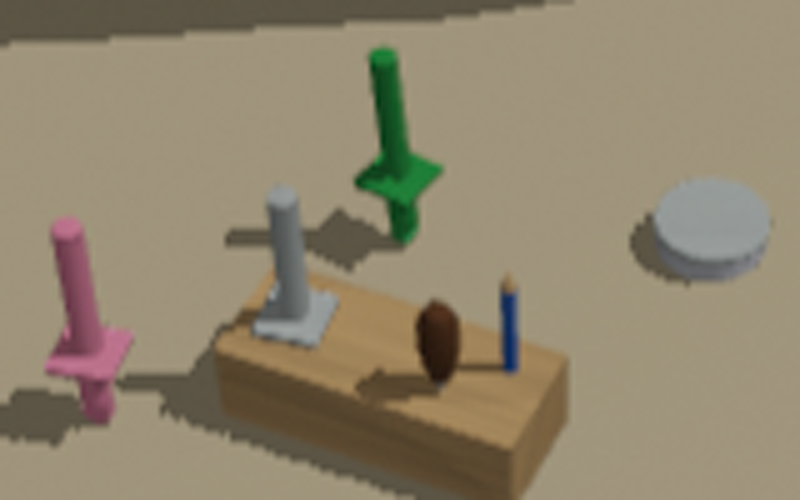

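View pics/sd2.png

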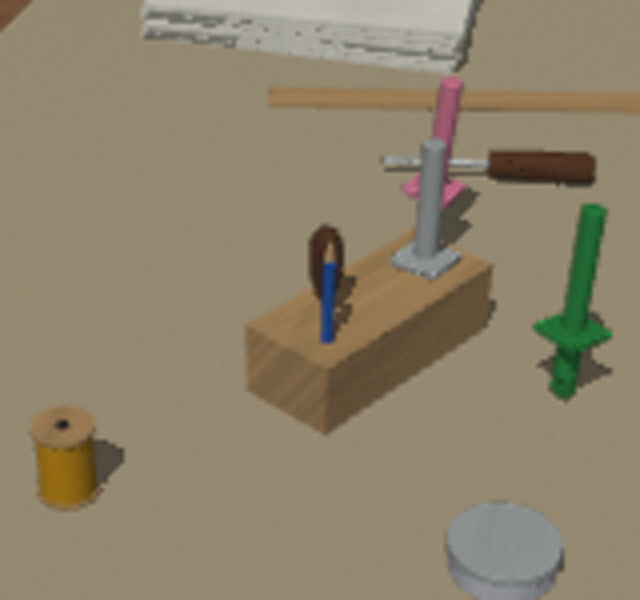

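```bash
python3 - <<'E'
from h import *
import pickle
a,b=pickle.load(open("c0.pkl","rb"))
S=lambda p,box,sc:(box[0]+(p[0]+.5)/sc-.5, box[1]+(p[1]+.5)/sc-.5)
sc1=lambda p:S(p,(320,180),6); sd1=lambda p:S(p,(200,270),7); sc2=lambda p:S(p,(150,150),5); sd2=lambda p:S(p,(200,120),4)
# base rim fit
P1=[(118,240),(160,150),(265,110),(380,138),(472,245),(440,320),(300,374),(190,335)]
P2=[(72,290),(130,160),(250,75),(380,58),(530,108),(653,290),(560,435),(370,520),(170,460),(90,370)]
def fit(P1,P2,r):
    def f(x):
        out=[]
        for c,P,m in ((a,P1,sc1),(b,P2,sd1)):
            for p in P:
                q=atz(c,*m(p),x[2]); out.append(np.hypot(*(q[:2]-x[:2]))-r)
        return out
    s=least_squares(f,[.6,.2,.03]);return s.x,np.sqrt(np.mean(s.fun**2))
print("base",fit(P1,P2,.08))
# top weight rim
W1=[(236,185),(260,148),(298,136),(340,150),(360,185),(338,220),(298,230),(255,215)]
W2=[(273,205),(300,150),(385,116),(450,135),(488,190),(465,250),(390,275),(310,250)]
print("w2",fit(W1,W2,.028))
for n,p,q in (("posttop",(284,190),(433,146)),("flange c",(295,318),(426,258)),("awltop",(436,302),(325,230)),("pencil top",(508,277),(331,240)),("blk cornerR",(568,358),(327,372)),):
    print(n,tri([ray(a,*sc2(p)),ray(b,*sd2(q))]))
print("blockcorners z.052",[atz(a,*sc2(p),.052)[:2] for p in ((217,349),(273,268),(568,358),(514,447))])
print("side bc",[atz(b,*sd2(p),.052)[:2] for p in ((247,327),(327,372),(491,266))])
print("flange corners sc",[atz(a,*sc2(p),.058)[:2] for p in ((254,328),(318,343),(338,298),(275,288))])
print("flange corners sd",[atz(b,*sd2(p),.058)[:2] for p in ((391,259),(428,273),(461,258),(424,243))])
print("spool",atz(a,*(306,258),.05),"tin",atz(a,*sc2((712,212)),.02), "pink top",tri([ray(a,*sc2((68,226))),ray(b,*sd2((451,84)))]),"green",tri([ray(a,*sc2((383,55))),ray(b,*sd2((593,211)))]))
E
```

```text
base (array([0.54716084, 0.19915526, 0.02367047]), np.float64(0.002208521852520228))
w2 (array([0.54150077, 0.19792954, 0.05357496]), np.float64(0.0011870091095584577))
posttop (array([ 0.52080879, -0.22344807,  0.14355692]), [np.float64(0.0026882064174074093), np.float64(0.002688206417407291)])
flange c (array([ 0.52179128, -0.22612922,  0.05489317]), [np.float64(0.00019133585559501026), np.float64(0.000191335855595022)])
awltop (array([ 0.57427442, -0.15099225,  0.11298086]), [np.float64(0.00284185088705362), np.float64(0.0028418508870536588)])
pencil top (array([ 0.56557456, -0.11680035,  0.12375894]), [np.float64(0.0010131140926124488), np.float64(0.0010131140926124469)])
blk cornerR (array([ 0.55704651, -0.08547165,  0.0500337 ]), [np.float64(0.0007484834774103818), np.float64(0.0007484834774103747)])
blockcorners z.052 [array([ 0.53782257, -0.26664253]), array([ 0.48126624, -0.23804403]), array([ 0.55797757, -0.08598123]), array([ 0.61599174, -0.11749091])]
side bc [array([ 0.61752159, -0.11587039]), array([ 0.55682359, -0.08183854]), array([ 0.47790398, -0.23255313])]
flange corners sc [array([ 0.53001514, -0.2471505 ]), array([ 0.5431271 , -0.21422753]), array([ 0.51177933, -0.20352379]), array([ 0.50199534, -0.23641577])]
flange corners sd [array([ 0.54379083, -0.21294403]), array([ 0.51636902, -0.20226306]), array([ 0.49821639, -0.22736678]), array([ 0.52608532, -0.23986937])]
spool [0.68486398 0.00899178 0.05      ] tin [0.42404678 0.00572099 0.02      ] pink top (array([ 0.52831437, -0.33114434,  0.1361101 ]), [np.float64(0.0007620319484129122), np.float64(0.0007620319484128607)]) green (array([ 0.41361434, -0.17292414,  0.13848076]), [np.float64(0.0005779545357361407), np.float64(0.0005779545357359958)])
```

```bash
cat >> h.py <<'E'
def go(x,y,z=None,yaw=None):
    s=get_state();R=Ro.from_quat(s["tcp_rot"]).as_matrix();p=s["eef_pos"]
    d=R.T@(np.array([x,y,p[2] if z is None else z])-p)
    w=np.degrees(np.arctan2(R[1,0],R[0,0]))
    # levelled target with yaw
    ww=w if yaw is None else yaw
    a=np.radians(ww);T=np.array([[np.cos(a),np.sin(a),0],[np.sin(a),-np.cos(a),0],[0,0,-1]])
    rv=np.degrees(Ro.from_matrix(R.T@T).as_rotvec())
    print("t",round(s["time"],2),"pos",p.round(4),"yaw",w.round(2),"q",np.degrees(s["qpos"]).round(1),"F",s["contact_force"].round(1),"op",round(s["opening"],3))
    print(" tool shift mm (current axes)",(d*1000).round(1),"len",np.linalg.norm(d).round(4)*1000,"rotvec deg",rv.round(2))
E
python3 - <<'E'
from h import *
c=read_camera("wrist");s=get_state();R=Ro.from_quat(s["tcp_rot"]).as_matrix()
C=-np.array(c["R"]).T@c["t"];print("cam",C,"in tool",R.T@(C-s["eef_pos"]));print(R.T@np.array(c["R"]).T)
go(.40,-.30,.40);go(.547,.199,.30)
E
```

```text
cam [ 0.34772044 -0.58196036  0.37303809] in tool [-6.88063201e-05 -6.47711362e-02  3.12275537e-02]
[[ 9.99999563e-01 -2.60594718e-04 -8.97335938e-04]
 [ 4.85132867e-04  9.65545689e-01  2.60233139e-01]
 [ 7.98603466e-04 -2.60233461e-01  9.65545394e-01]]
t 0.3 pos [ 0.2892 -0.6098  0.4043] yaw -64.63 q [-73.2  16.4  90.4   0.   73.3  -8.6] F [-0.5  0.1  0.4] op 1.0
 tool shift mm (current axes) [-232.5 -232.8    4.5] len 329.0 rotvec deg [-0.01  0.05 -0.  ]
t 0.3 pos [ 0.2892 -0.6098  0.4043] yaw -64.63 q [-73.2  16.4  90.4   0.   73.3  -8.6] F [-0.5  0.1  0.4] op 1.0
 tool shift mm (current axes) [-620.2 -579.5  104.8] len 855.3 rotvec deg [-0.01  0.05 -0.  ]
```

```bash
python3 -m jog '[{"x":-27,"y":-30,"z":5},{"x":-27,"y":-30,"z":5},{"x":-27,"y":-30,"z":5},{"x":-27,"y":-30,"z":5},{"x":-27,"y":-30,"z":5},{"x":-27,"y":-30,"z":5},{"x":-27,"y":-30,"z":5},{"x":-27,"y":-30,"z":5}]' && python3 -m jog '[{"x":-25,"y":-30,"z":5},{}, {}]'; python3 - <<'E'
from h import *
import pickle
c=shot("wrist","w1");pickle.dump(c,open("c1.pkl","wb"));go(.52,.13,.36)
E
```

```text
t 0.35 pos [ 0.2892 -0.6098  0.4044] yaw -64.63 q [-73.2  16.4  90.4  -0.   73.3  -8.6] F [-0.4  0.3 -0.9] op 1.0
 tool shift mm (current axes) [-569.6 -525.5   44.7] len 776.3 rotvec deg [-0.    0.03 -0.  ]$[0]: bad value
```

View pics/w1.png

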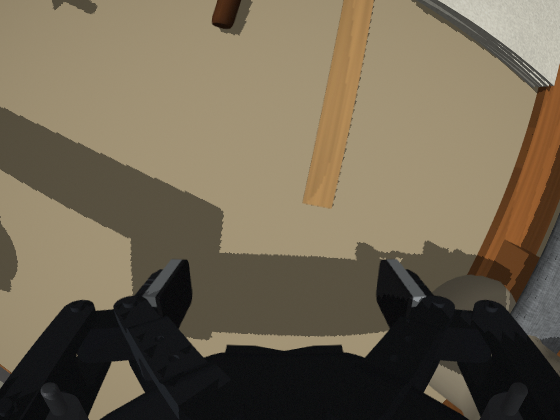

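The picture is unchanged because the call was refused. A row probably needs its grip value or all of its keys.

```bash
python3 -m jog '[{"grip":0,"x":-27,"y":-30,"z":5}]'; echo; python3 -m jog '[{"grip":0,"x":-27,"y":-30,"z":5,"rx":0,"ry":0,"rz":0}]'
```

```text
time: 0.43
eef_pos: [0.3025, -0.5764, 0.4004]
tcp_rot: [0.844, -0.537, 0.001, 0.002]
contact_force: [0.7, 0.9, -0.0]
opening: 1.0$[0]: bad value
```

```bash
python3 -m jog '[{"grip":0,"x":-27,"y":-30,"z":5},{"grip":0,"x":-27,"y":-30,"z":5},{"grip":0,"x":-27,"y":-30,"z":5},{"grip":0,"x":-27,"y":-30,"z":5},{"grip":0,"x":-27,"y":-30,"z":5},{"grip":0,"x":-27,"y":-30,"z":5},{"grip":0,"x":-27,"y":-30,"z":5},{"grip":0,"x":-25,"y":-30,"z":5}]' && python3 -m jog '[{"grip":0},{"grip":0}]'; python3 - <<'E'
from h import *
import pickle
c=shot("wrist","w2");pickle.dump(c,open("c1.pkl","wb"));go(.48,.12,.36)
E
```

```text
t 0.48 pos [ 0.3064 -0.5678  0.3966] yaw -64.62 q [-70.7  13.2  95.1   0.2  72.2  -6.1] F [ 2.3  4.  -3.4] op 0.998
 tool shift mm (current axes) [-546.6 -451.5   43.2] len 710.3000000000001 rotvec deg [-0.24  0.5  -0.  ]$[0]: bad value
```

View pics/w2.png

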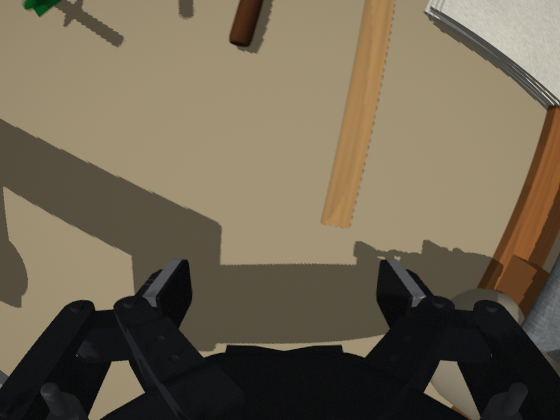

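```bash
python3 -m jog --help; echo; python3 -m jog '[{"grip":0.0,"x":-27,"y":-30,"z":5}]'; echo;  python3 -m jog '[{"grip":0.0,"x":-27.0,"y":-30.0,"z":5.0,"rx":0.0,"ry":0.0,"rz":0.0},{"grip":0.0,"x":-27.0,"y":-30.0,"z":5.0,"rx":0.0,"ry":0.0,"rz":0.0}]'
```

```text
time: 0.65
eef_pos: [0.3357, -0.4976, 0.3891]
tcp_rot: [0.845, -0.535, -0.0, -0.0]
contact_force: [0.7, -0.3, 0.3]
opening: 0.997invalid input: not JSON, or not a number
$[0]: bad value
```

All seven keys are needed in each row; stderr printing last had confused the order of the results.

```bash
python3 -m jog '[{"grip":0,"x":-27,"y":-30,"z":5,"rx":0,"ry":0,"rz":0},{"grip":0,"x":-27,"y":-30,"z":5,"rx":0,"ry":0,"rz":0},{"grip":0,"x":-27,"y":-30,"z":5,"rx":0,"ry":0,"rz":0},{"grip":0,"x":-27,"y":-30,"z":5,"rx":0,"ry":0,"rz":0},{"grip":0,"x":-27,"y":-30,"z":0,"rx":0,"ry":0,"rz":0},{"grip":0,"x":-25,"y":-30,"z":0,"rx":0,"ry":0,"rz":0},{"grip":0,"x":0,"y":0,"z":0,"rx":0,"ry":0,"rz":0},{"grip":0,"x":0,"y":0,"z":0,"rx":0,"ry":0,"rz":0}]' 2>&1; python3 - <<'E'
from h import *
import pickle
c=shot("wrist","w3");pickle.dump(c,open("c1.pkl","wb"));go(.48,.12,.36)
E
```

```text
time: 1.32
eef_pos: [0.4306, -0.2746, 0.3699]
tcp_rot: [0.846, -0.533, 0.0, 0.0]
contact_force: [-0.0, -0.5, 0.1]
opening: 1.005
t 1.37 pos [ 0.4302 -0.2759  0.37  ] yaw -64.51 q [-44.1  -2.7 115.   -0.   67.6  20.5] F [ 0.1 -0.3  0.5] op 0.997
 tool shift mm (current axes) [-336.  -215.4    9.7] len 399.2 rotvec deg [ 0.01 -0.05 -0.  ]
```

View pics/w3.png

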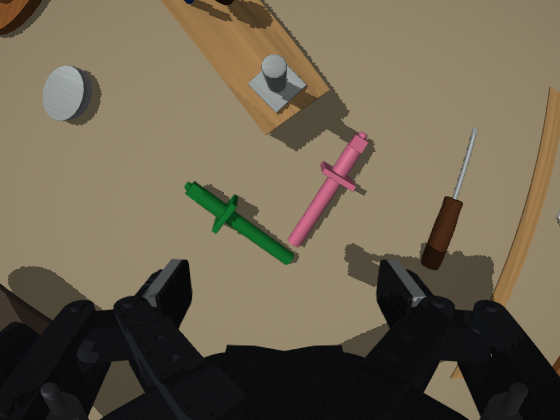

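The wrist view shows the post top at about (274,66), the flange centred near (277,88), and the tin at upper left. I'll move on to view the base.

```bash
python3 -m jog '[{"grip":0,"x":-33,"y":-21,"z":1,"rx":0,"ry":0,"rz":0},{"grip":0,"x":-33,"y":-21,"z":1,"rx":0,"ry":0,"rz":0},{"grip":0,"x":-33,"y":-21,"z":1,"rx":0,"ry":0,"rz":0},{"grip":0,"x":-33,"y":-21,"z":1,"rx":0,"ry":0,"rz":0},{"grip":0,"x":-33,"y":-21,"z":1,"rx":0,"ry":0,"rz":0},{"grip":0,"x":-33,"y":-21,"z":1,"rx":0,"ry":0,"rz":0},{"grip":0,"x":-33,"y":-21,"z":1,"rx":0,"ry":0,"rz":0},{"grip":0,"x":-33,"y":-21,"z":1,"rx":0,"ry":0,"rz":0}]' 2>&1;  python3 -m jog '[{"grip":0,"x":-33,"y":-21,"z":1,"rx":0,"ry":0,"rz":0},{"grip":0,"x":-33,"y":-21,"z":1,"rx":0,"ry":0,"rz":0},{"grip":0,"x":0,"y":0,"z":0,"rx":0,"ry":0,"rz":0},{"grip":0,"x":0,"y":0,"z":0,"rx":0,"ry":0,"rz":0}]' 2>&1; python3 - <<'E'
from h import *
import pickle
c=shot("wrist","w4");pickle.dump(c,open("c2.pkl","wb"));go(.547,.199,.28)
E
```

```text
time: 2.03
eef_pos: [0.469, 0.0342, 0.3621]
tcp_rot: [0.844, -0.536, 0.001, -0.0]
contact_force: [1.3, -0.2, -0.2]
opening: 1.0
time: 2.37
eef_pos: [0.4789, 0.1121, 0.3597]
tcp_rot: [0.846, -0.534, 0.0, 0.0]
contact_force: [-0.1, -0.8, -0.9]
opening: 1.0
t 2.42 pos [0.4788 0.111  0.3597] yaw -64.63 q [  1.2  -4.7 118.1  -0.   66.6  65.9] F [1.6 1.3 0.1] op 0.998
 tool shift mm (current axes) [-50.3 -99.3  79.6] len 136.9 rotvec deg [ 0.03 -0.04 -0.  ]
```

View pics/w4.png

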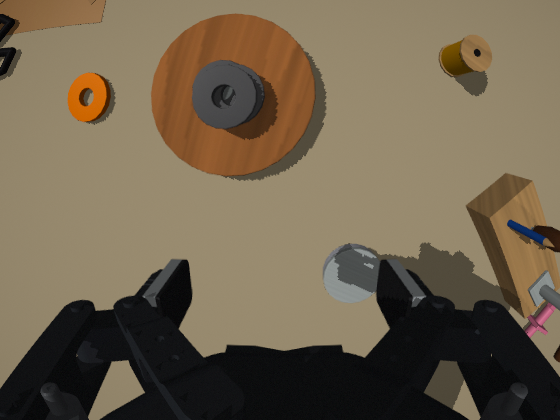

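```bash
cat >> h.py <<'E'
def sil(c,cx,cy,r,z0,z1,fish):
    a=np.linspace(0,2*np.pi,240,endpoint=False)
    X=np.vstack([np.c_[cx+r*np.cos(a),cy+r*np.sin(a),np.full(240,z)] for z in (z0,z1)])
    return cv2.convexHull(proj(c,X,fish).astype(np.float32))[:,0]
def fitsil(c,mask,r,z0,z1,fish,x0):
    cs,_=cv2.findContours(mask.astype(np.uint8),cv2.RETR_EXTERNAL,cv2.CHAIN_APPROX_NONE)
    k=cv2.convexHull(max(cs,key=cv2.contourArea))[:,0].astype(float)
    m=cv2.moments(max(cs,key=cv2.contourArea))
    H=max(cs,key=cv2.contourArea)[:,0].astype(float)
    def f(x):
        h=sil(c,x[0],x[1],r,z0,z1,fish).reshape(-1,1,2)
        return np.array([cv2.pointPolygonTest(h,(float(p[0]),float(p[1])),True) for p in H])-0.3
    s=least_squares(f,x0,diff_step=1e-3,loss="soft_l1");return s.x,np.sqrt(np.mean(s.fun**2))
def basemask(c,seed,rad):
    f=c["frame"].astype(int);R,G,B=f[...,0],f[...,1],f[...,2]
    m=((R-B)>0.42*R)&(R>40)
    dark=(f.max(2)<90)&(f.max(2)-f.min(2)<25)
    m=(m|dark).astype(np.uint8)
    z=np.zeros_like(m);cv2.circle(z,seed,rad,1,-1);m&=z
    m=cv2.morphologyEx(m,cv2.MORPH_CLOSE,np.ones((5,5)));m=cv2.morphologyEx(m,cv2.MORPH_OPEN,np.ones((5,5)))
    return m
E
python3 - <<'E'
from h import *
import pickle
a,b=pickle.load(open("c0.pkl","rb"));w=pickle.load(open("c2.pkl","rb"))
for n,c,seed,rad,fi in (("sc",a,(369,222),34,0),("sd",b,(252,313),50,0),("wr",w,(234,95),88,1)):
    f=c["frame"];print(n,f[seed[1]+20,seed[0]-15],f[seed[1]+rad-2,seed[0]])
    m=basemask(c,seed,rad)
    print(n,fitsil(c,m,.08,0,.024,fi,[.547,.199]),m.sum())
    v=f[...,::-1].copy();cs,_=cv2.findContours(m,0,1);cv2.drawContours(v,cs,-1,(255,255,0),1)
    cv2.imwrite(f"pics/m_{n}.png",cv2.resize(v[max(0,seed[1]-95):seed[1]+95,seed[0]-95:seed[0]+95],None,fx=2,fy=2))
i=np.hstack([cv2.resize(cv2.imread(f"pics/m_{n}.png"),(266,266)) for n in("sc","sd","wr")]);cv2.imwrite("pics/m.png",i)
z=cv2.resize(w["frame"][0:190,140:330,::-1],None,fx=3.1,fy=3.1,interpolation=cv2.INTER_CUBIC);cv2.imwrite("pics/w4z.png",z)
E
```

```text
sc [78 54 33] [161 151 125]
sc (array([0.54424301, 0.19910322]), np.float64(0.7123391862712398)) 2316
sd [117  80  49] [147 134 111]
sd (array([0.54692579, 0.19897434]), np.float64(0.8089839879723902)) 4853
wr [73 73 74] [152 139 111]
wr (array([0.54492724, 0.19568949]), np.float64(2.315191017372212)) 22225
```

View pics/m.png

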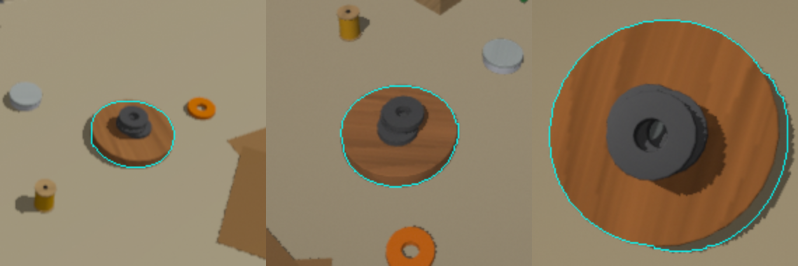

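View pics/w4z.png

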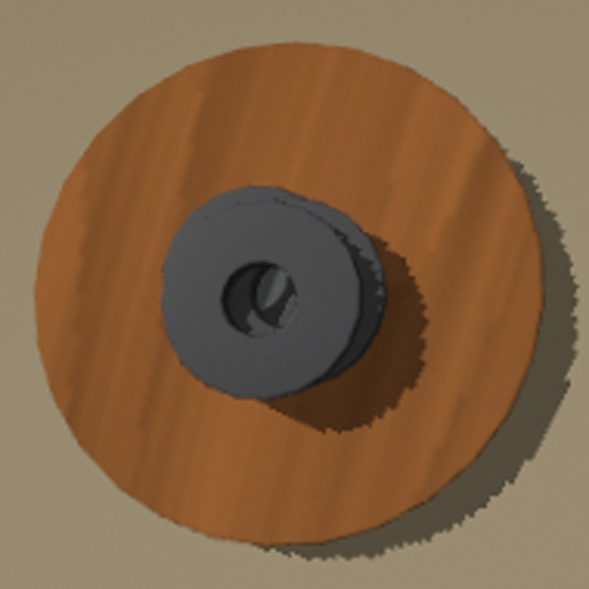

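The wrist mask took in the shadow; the wood rim itself is clean. I'll refit with the shadow excluded.

```bash
python3 - <<'E'
import re
s=open('h.py').read()
s=s.replace("    m=(m|dark).astype(np.uint8)\n","    z=np.zeros(m.shape,np.uint8);cv2.circle(z,seed,int(rad*.6),1,-1)\n    m=(m|(dark&(z>0))).astype(np.uint8)\n")
open('h.py','w').write(s)
E
python3 - <<'E'
from h import *
import pickle
a,b=pickle.load(open("c0.pkl","rb"));w=pickle.load(open("c2.pkl","rb"));w1=pickle.load(open("c1.pkl","rb"))
for n,c,seed,rad,fi in (("sc",a,(369,222),34,0),("sd",b,(252,313),50,0),("wr",w,(234,95),88,1)):
    m=basemask(c,seed,rad)
    print(n,fitsil(c,m,.08,0,.024,fi,[.547,.199]),m.sum())
q=lambda p:(140+(p[0]+.5)/3.1-.5,(p[1]+.5)/3.1-.5)
for z in(.02,.024,.028):
    P=np.array([atz(w,*q(p),z,1)[:2] for p in((36,295),(80,150),(160,82),(300,42),(420,85),(543,265),(130,490),(280,545))])
    s=least_squares(lambda x:np.hypot(*(P-x[:2]).T)-x[2],[.547,.199,.08]);print("rim",z,s.x,np.abs(s.fun).max())
P=np.array([atz(w,*q(p),.054,1)[:2] for p in((162,290),(190,222),(358,290),(175,345),(258,398),(322,375))])
s=least_squares(lambda x:np.hypot(*(P-x[:2]).T)-x[2],[.547,.199,.028]);print("w2",s.x,np.abs(s.fun).max())
# post from wrist
print("post top z .143",atz(w1,274,62,.143,1),"flange c z.058",atz(w1,277,83,.058,1))
a2=a;S=lambda p:(150+(p[0]+.5)/5-.5,150+(p[1]+.5)/5-.5);T=lambda p:(200+(p[0]+.5)/4-.5,120+(p[1]+.5)/4-.5)
print(tri([ray(a,*S((284,190))),ray(b,*T((433,146))),ray(w1,274,62,1)]))
z=cv2.resize(w1["frame"][30:150,200:360,::-1],None,fx=5,fy=5,interpolation=cv2.INTER_CUBIC);cv2.imwrite("pics/w3z.png",z)
E
```

```text
sc (array([0.54417073, 0.19930183]), np.float64(0.7250354114921179)) 2311
sd (array([0.54740454, 0.1990106 ]), np.float64(0.7940611370004648)) 4833
wr (array([0.54537934, 0.19993759]), np.float64(0.9820070088524838)) 20943
rim 0.02 [0.5454392  0.20095703 0.07959579] 0.0023416495194116815
rim 0.024 [0.54533436 0.20016686 0.07856444] 0.0023113078657986397
rim 0.028 [0.54522953 0.1993767  0.07753309] 0.002280966168396223
w2 [0.54082208 0.19795234 0.02797394] 0.001007022557920824
post top z .143 [ 0.5220084  -0.22440609  0.143     ] flange c z.058 [ 0.52059789 -0.22514808  0.058     ]
(array([ 0.52127161, -0.22392048,  0.14358595]), [np.float64(0.0028027676453959726), np.float64(0.0026746337817941737), np.float64(0.0008425247778995693)])
```

View pics/w3z.png

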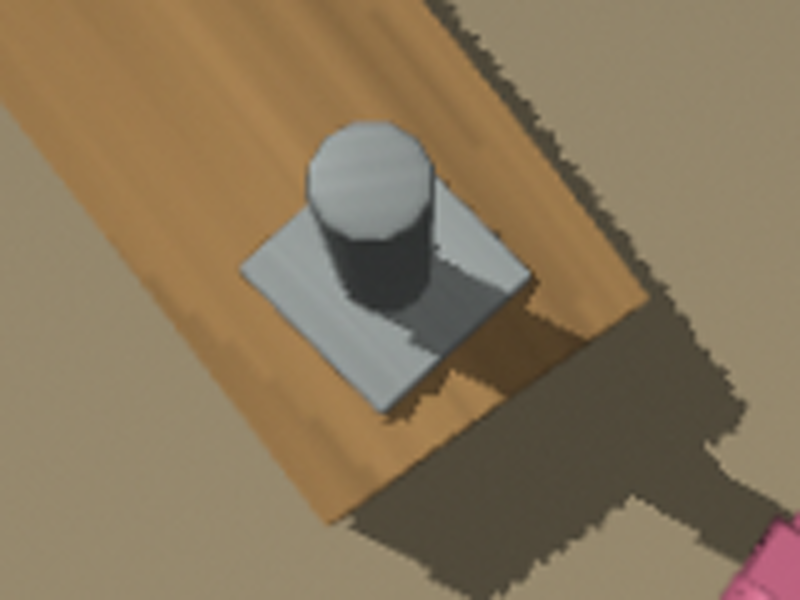

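Post top is at (370,180) in the crop, with the flange square around (385,290). The base centre estimates agree within about 3 mm, so I'll use (0.5455, 0.1996). Next I'll hover over it.

```bash
python3 -m jog '[{"grip":0,"x":-13,"y":-24.5,"z":20,"rx":0,"ry":0,"rz":0},{"grip":0,"x":-13,"y":-24.5,"z":20,"rx":0,"ry":0,"rz":0},{"grip":0,"x":-13,"y":-24.5,"z":20,"rx":0,"ry":0,"rz":0},{"grip":0,"x":-12.5,"y":-24.5,"z":20,"rx":0,"ry":0,"rz":0},{"grip":0,"x":0,"y":0,"z":0,"rx":0,"ry":0,"rz":0},{"grip":0,"x":0,"y":0,"z":0,"rx":0,"ry":0,"rz":0}]' 2>&1; python3 - <<'E'
from h import *
import pickle
c=shot("wrist","w5");pickle.dump(c,open("c3.pkl","wb"));go(.5455,.1996,.196)
m=basemask(c,(284,170),150);print(m.sum())
print(proj(c,[[.5455,.1996,.024],[.5455,.1996,.054]],1))
w1=pickle.load(open("c1.pkl","rb"));print(atz(w1,274.2,66.2,.143,1))
w=pickle.load(open("c2.pkl","rb"))
S=lambda p:(150+(p[0]+.5)/5-.5,150+(p[1]+.5)/5-.5);T=lambda p:(200+(p[0]+.5)/4-.5,120+(p[1]+.5)/4-.5)
a,b=pickle.load(open("c0.pkl","rb"))
print(tri([ray(a,*S((284,190))),ray(b,*T((433,146))),ray(w1,274.2,66,1)]))
E
```

```text
time: 2.92
eef_pos: [0.5455, 0.1984, 0.2774]
tcp_rot: [0.845, -0.535, -0.002, 0.002]
contact_force: [-0.0, -0.2, 0.5]
opening: 1.004
t 2.97 pos [0.5455 0.1983 0.2791] yaw -64.77 q [ 10.   12.4 109.2  -0.   58.4  74.8] F [ 0.3 -0.3 -0.3] op 0.999
 tool shift mm (current axes) [-1.2 -0.7 83.1] len 83.1 rotvec deg [ 0.11 -0.01 -0.  ]
34106
[[282.71593015 216.45516093]
 [282.51633299 229.83562858]]
[ 0.51969121 -0.2256507   0.143     ]
(array([ 0.52033257, -0.22451692,  0.14289551]), [np.float64(0.0025732890831803154), np.float64(0.0030506005220873817), np.float64(0.0011694624265007583)])
```

View pics/w5.png

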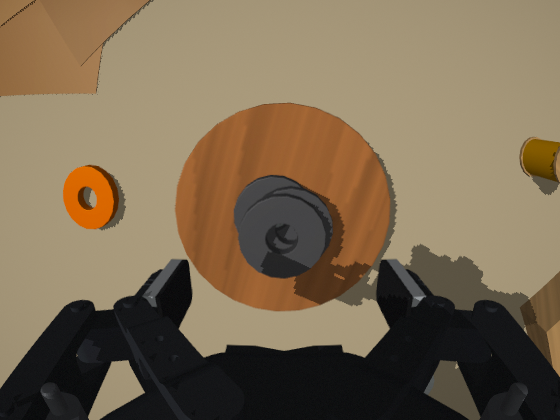

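```bash
python3 - <<'E'
from h import *
import pickle
c=pickle.load(open("c3.pkl","rb"))
m=basemask(c,(284,206),112)
f=c["frame"].astype(int);m=(((f[...,0]-f[...,2])>0.42*f[...,0])&(f[...,0]>40)).astype(np.uint8)
z=np.zeros_like(m);cv2.circle(z,(284,206),115,1,-1);m&=z;cv2.circle(m,(284,225),60,1,-1);m=cv2.morphologyEx(m,cv2.MORPH_OPEN,np.ones((5,5)))
print(fitsil(c,m,.08,0,.024,1,[.5455,.1996]))
v=f[...,::-1].astype(np.uint8).copy();cs,_=cv2.findContours(m,0,1);cv2.drawContours(v,cs,-1,(255,255,0),1)
for p in sil(c,.5455,.1996,.08,0,.024,1): cv2.circle(v,(int(round(p[0])),int(round(p[1]))),0,(0,0,255),-1)
cv2.imwrite("pics/m5.png",cv2.resize(v[90:320,160:410],None,fx=2.5,fy=2.5))
E
```

```text
(array([0.5451569 , 0.19988457]), np.float64(1.3810968787042737))
```

View pics/m5.png

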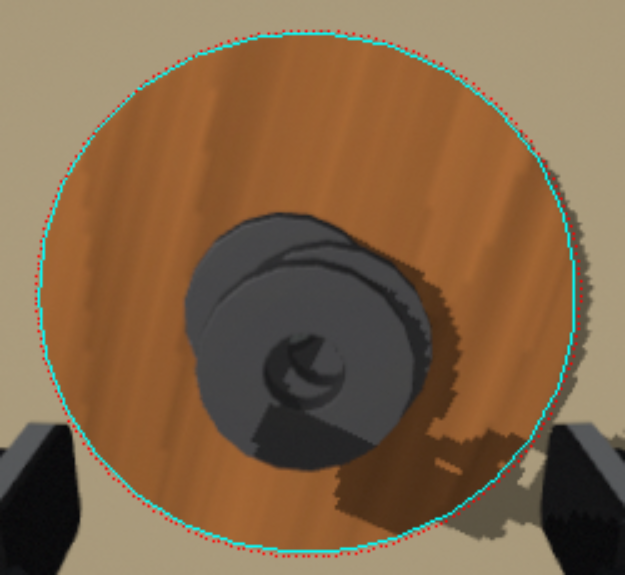

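```bash
python3 -m jog '[{"grip":0,"x":-1.3,"y":-0.6,"z":20,"rx":0,"ry":0,"rz":0},{"grip":0,"x":0,"y":0,"z":20,"rx":0,"ry":0,"rz":0},{"grip":0,"x":0,"y":0,"z":20,"rx":0,"ry":0,"rz":0},{"grip":0,"x":0,"y":0,"z":20,"rx":0,"ry":0,"rz":0},{"grip":0.15,"x":0,"y":0,"z":0,"rx":0,"ry":0,"rz":0},{"grip":0.15,"x":0,"y":0,"z":0,"rx":0,"ry":0,"rz":0},{"grip":0.15,"x":0,"y":0,"z":0,"rx":0,"ry":0,"rz":0},{"grip":0.15,"x":0,"y":0,"z":0,"rx":0,"ry":0,"rz":0}]' 20 2>&1; python3 - <<'E'
from h import *
c=read_camera("side");a=read_camera("scene")
i=np.hstack([cv2.resize(c["frame"][240:360,190:310,::-1],(400,400),interpolation=2),cv2.resize(a["frame"][170:250,330:410,::-1],(400,400),interpolation=2)]);cv2.imwrite("pics/s6.png",i)
go(.5454,.1997,.196)
E
```

```text
time: 3.63
eef_pos: [0.5458, 0.2012, 0.2023]
tcp_rot: [0.845, -0.535, 0.002, -0.001]
contact_force: [0.2, 0.0, 0.1]
opening: 0.849
t 3.73 pos [0.5455 0.2016 0.2017] yaw -64.65 q [ 10.3  19.1 110.6  -0.   50.1  74.9] F [0.8 0.  0.5] op 0.851
 tool shift mm (current axes) [1.6 0.9 5.7] len 6.0 rotvec deg [-0.19 -0.05  0.  ]
```

View pics/s6.png

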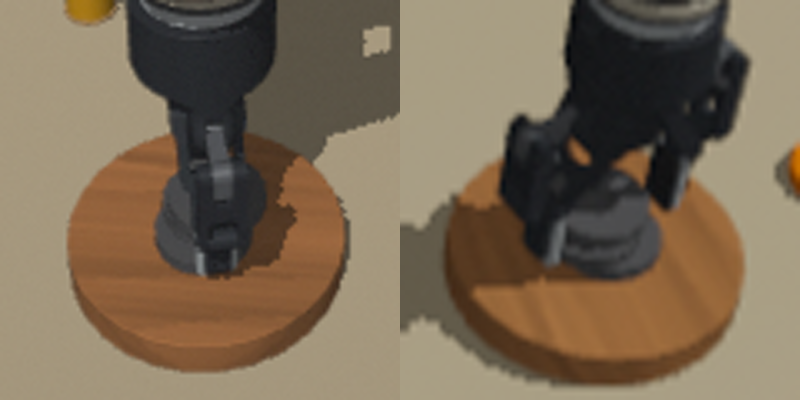

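```bash
python3 -m jog '[{"grip":0.2,"x":0.5,"y":0.4,"z":5,"rx":0,"ry":0,"rz":0},{"grip":0.22,"x":0,"y":0,"z":0,"rx":0,"ry":0,"rz":0},{"grip":0.24,"x":0,"y":0,"z":0,"rx":0,"ry":0,"rz":0},{"grip":0.26,"x":0,"y":0,"z":0,"rx":0,"ry":0,"rz":0},{"grip":0.28,"x":0,"y":0,"z":0,"rx":0,"ry":0,"rz":0},{"grip":0.3,"x":0,"y":0,"z":0,"rx":0,"ry":0,"rz":0},{"grip":0.32,"x":0,"y":0,"z":0,"rx":0,"ry":0,"rz":0},{"grip":0.34,"x":0,"y":0,"z":0,"rx":0,"ry":0,"rz":0}]' 20 2>&1; python3 -m jog '[{"grip":0.36,"x":0,"y":0,"z":0,"rx":0,"ry":0,"rz":0},{"grip":0.38,"x":0,"y":0,"z":0,"rx":0,"ry":0,"rz":0},{"grip":0.4,"x":0,"y":0,"z":0,"rx":0,"ry":0,"rz":0},{"grip":0.45,"x":0,"y":0,"z":0,"rx":0,"ry":0,"rz":0},{"grip":0.5,"x":0,"y":0,"z":0,"rx":0,"ry":0,"rz":0},{"grip":0.5,"x":0,"y":0,"z":0,"rx":0,"ry":0,"rz":0}]' 20 2>&1; python3 - <<'E'
from h import *
c=read_camera("side");a=read_camera("scene")
i=np.hstack([cv2.resize(c["frame"][240:360,190:310,::-1],(400,400),interpolation=2),cv2.resize(a["frame"][170:250,330:410,::-1],(400,400),interpolation=2)]);cv2.imwrite("pics/s7.png",i)
c=shot("wrist","w7")
go(.5454,.1997,.196)
E
```

```text
time: 4.4
eef_pos: [0.5447, 0.2033, 0.1973]
tcp_rot: [0.845, -0.535, -0.002, -0.002]
contact_force: [-6.3, 8.3, 13.6]
opening: 0.663
time: 4.9
eef_pos: [0.5446, 0.2037, 0.1976]
tcp_rot: [0.845, -0.535, -0.002, -0.002]
contact_force: [-6.7, 8.3, 14.6]
opening: 0.645
t 5.05 pos [0.5445 0.2037 0.1976] yaw -64.7 q [ 10.5  19.5 110.6   0.5  49.9  74.9] F [-6.4  8.  13.8] op 0.646
 tool shift mm (current axes) [4.  0.9 1.6] len 4.3 rotvec deg [-0.08  0.35 -0.  ]
```

View pics/s7.png

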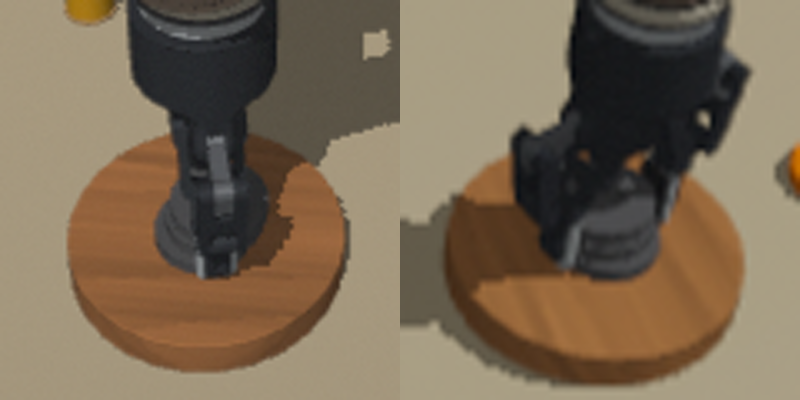

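View pics/w7.png

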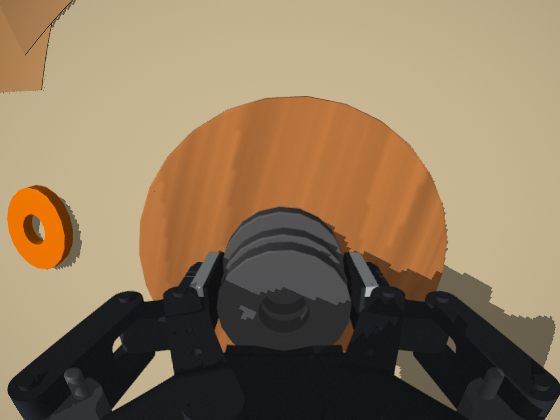

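The squeeze reached 55 mm, so the weights are aligned along the jaw. But there is 14 N upward on the tool, so the tips are touching the base. I'll open, raise 3 mm and squeeze again.

```bash
python3 -m jog '[{"grip":0.2,"x":0,"y":0,"z":0,"rx":0,"ry":0,"rz":0},{"grip":0.2,"x":0,"y":0,"z":0,"rx":0,"ry":0,"rz":0},{"grip":0.2,"x":0,"y":0,"z":-2.5,"rx":0,"ry":0,"rz":0},{"grip":0.2,"x":0,"y":0,"z":0,"rx":0,"ry":0,"rz":0},{"grip":0.2,"x":0,"y":0,"z":0,"rx":0,"ry":0,"rz":0}]' 20 2>&1; python3 - <<'E'
from h import *
c=shot("wrist","w8")
for i in range(3): go(.5454,.1997,.198);read_camera("side")
E
```

```text
time: 5.47
eef_pos: [0.5445, 0.2008, 0.1968]
tcp_rot: [0.845, -0.535, -0.0, 0.0]
contact_force: [-0.1, -0.7, 0.2]
opening: 0.799
t 5.52 pos [0.5445 0.2008 0.1968] yaw -64.65 q [ 10.2  19.5 110.7  -0.   49.8  74.9] F [ 0.4 -0.4  0.8] op 0.801
 tool shift mm (current axes) [ 1.4 -0.3 -1.2] len 1.8 rotvec deg [0.05 0.01 0.  ]
t 5.57 pos [0.5445 0.2008 0.1968] yaw -64.65 q [ 10.2  19.5 110.7  -0.   49.8  74.9] F [-0.3  0.4 -1. ] op 0.802
 tool shift mm (current axes) [ 1.3 -0.3 -1.2] len 1.8 rotvec deg [0.04 0.01 0.  ]
t 5.62 pos [0.5445 0.2008 0.1969] yaw -64.65 q [ 10.2  19.5 110.7  -0.   49.8  74.9] F [-0.7  0.6  0.1] op 0.802
 tool shift mm (current axes) [ 1.4 -0.3 -1.1] len 1.8 rotvec deg [0.04 0.01 0.  ]
```

View pics/w8.png

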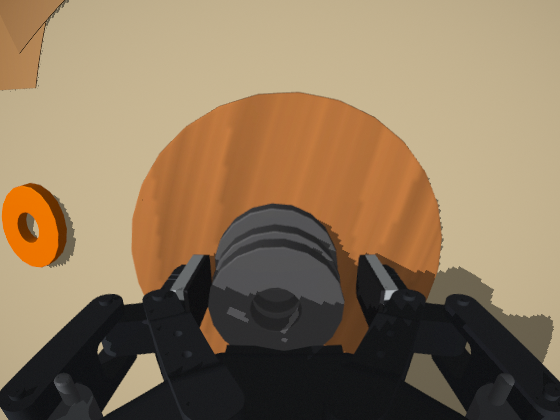

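```bash
python3 -m jog '[{"grip":0.24,"x":1.4,"y":-0.3,"z":0,"rx":0,"ry":0,"rz":0},{"grip":0.26,"x":0,"y":0,"z":0,"rx":0,"ry":0,"rz":0},{"grip":0.28,"x":0,"y":0,"z":0,"rx":0,"ry":0,"rz":0},{"grip":0.30,"x":0,"y":0,"z":0,"rx":0,"ry":0,"rz":0},{"grip":0.32,"x":0,"y":0,"z":0,"rx":0,"ry":0,"rz":0},{"grip":0.34,"x":0,"y":0,"z":0,"rx":0,"ry":0,"rz":0},{"grip":0.36,"x":0,"y":0,"z":0,"rx":0,"ry":0,"rz":0},{"grip":0.36,"x":0,"y":0,"z":0,"rx":0,"ry":0,"rz":0}]' 20 2>&1; python3 -m jog '[{"grip":0.4,"x":0,"y":0,"z":0,"rx":0,"ry":0,"rz":0},{"grip":0.45,"x":0,"y":0,"z":0,"rx":0,"ry":0,"rz":0},{"grip":0.45,"x":0,"y":0,"z":0,"rx":0,"ry":0,"rz":0},{"grip":0.45,"x":0,"y":0,"z":0,"rx":0,"ry":0,"rz":0}]' 20 2>&1; python3 - <<'E'
from h import *
go(.5454,.1997,.196)
E
```

```text
time: 6.33
eef_pos: [0.5454, 0.2008, 0.198]
tcp_rot: [0.845, -0.535, -0.001, -0.001]
contact_force: [-3.1, 4.3, 4.6]
opening: 0.645
time: 6.67
eef_pos: [0.5454, 0.2008, 0.1981]
tcp_rot: [0.845, -0.535, -0.001, -0.001]
contact_force: [-3.1, 4.6, 4.7]
opening: 0.644
t 6.67 pos [0.5454 0.2008 0.1981] yaw -64.66 q [ 10.2  19.4 110.6   0.2  49.9  74.7] F [-3.1  4.6  4.7] op 0.644
 tool shift mm (current axes) [1.  0.5 2.1] len 2.3 rotvec deg [-0.04  0.12 -0.  ]
```

```bash
python3 -m jog '[{"grip":0,"x":0,"y":0,"z":0,"rx":0,"ry":0,"rz":0},{"grip":0,"x":0,"y":0,"z":0,"rx":0,"ry":0,"rz":0},{"grip":0,"x":0,"y":0,"z":0,"rx":0,"ry":0,"rz":0},{"grip":0,"x":0,"y":0,"z":-1,"rx":0,"ry":0,"rz":0},{"grip":0,"x":0,"y":0,"z":-1,"rx":0,"ry":0,"rz":-6.9},{"grip":0,"x":0,"y":0,"z":0,"rx":0,"ry":0,"rz":-6.9},{"grip":0,"x":0,"y":0,"z":0,"rx":0,"ry":0,"rz":-6.9},{"grip":0,"x":0,"y":0,"z":0,"rx":0,"ry":0,"rz":-6.9}]' 20 2>&1; python3 -m jog '[{"grip":0,"x":0,"y":0,"z":0,"rx":0,"ry":0,"rz":-6.9},{"grip":0,"x":0,"y":0,"z":0,"rx":0,"ry":0,"rz":-6.9},{"grip":0,"x":0,"y":0,"z":0,"rx":0,"ry":0,"rz":-6.9},{"grip":0,"x":0,"y":0,"z":0,"rx":0,"ry":0,"rz":-6.9},{"grip":0,"x":0,"y":0,"z":0,"rx":0,"ry":0,"rz":-6.9},{"grip":0,"x":0,"y":0,"z":0,"rx":0,"ry":0,"rz":-6.9},{"grip":0,"x":0,"y":0,"z":0,"rx":0,"ry":0,"rz":-6.9},{"grip":0,"x":0,"y":0,"z":0,"rx":0,"ry":0,"rz":-6.9}]' 20 2>&1;python3 -m jog '[{"grip":0,"x":0,"y":0,"z":0,"rx":0,"ry":0,"rz":-6.9},{"grip":0.1,"x":0,"y":0,"z":0,"rx":0,"ry":0,"rz":0},{"grip":0.2,"x":0,"y":0,"z":0,"rx":0,"ry":0,"rz":0},{"grip":0.2,"x":0,"y":0,"z":0,"rx":0,"ry":0,"rz":0},{"grip":0.2,"x":0,"y":0,"z":0,"rx":0,"ry":0,"rz":0}]' 20 2>&1; python3 - <<'E'
from h import *
go(.5454,.1997,.1975)
shot("wrist","w9")
E
```

```text
time: 7.33
eef_pos: [0.5456, 0.1997, 0.1991]
tcp_rot: [0.949, -0.315, 0.0, 0.0]
contact_force: [-0.3, -1.0, -0.2]
opening: 1.002
time: 8.0
eef_pos: [0.5456, 0.1996, 0.1991]
tcp_rot: [0.987, 0.161, -0.0, 0.0]
contact_force: [0.3, -0.2, 0.3]
opening: 0.995
time: 8.42
eef_pos: [0.5455, 0.1998, 0.1992]
tcp_rot: [0.976, 0.216, -0.0, 0.0]
contact_force: [-0.3, -0.1, 1.0]
opening: 0.801
t 8.42 pos [0.5455 0.1998 0.1992] yaw 24.97 q [ 10.1  19.3 110.6  -0.   50.1 -14.8] F [-0.3 -0.1  1. ] op 0.801
 tool shift mm (current axes) [-0.2  0.1  1.7] len 1.7 rotvec deg [0. 0. 0.]
```

View pics/w9.png

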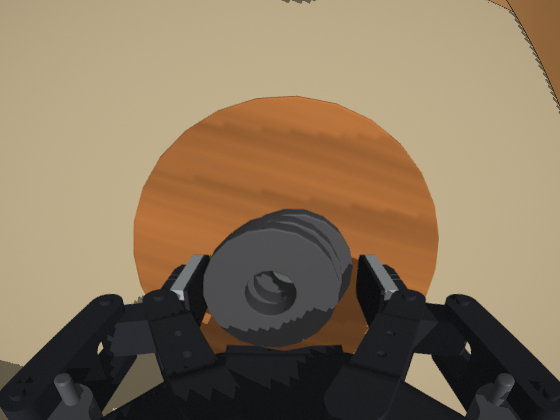

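The pile still leans along the jaw direction: the top weight is left at about (272,285) and the lower ones are right. I'll squeeze now.

```bash
python3 -m jog '[{"grip":0.22,"x":-0.2,"y":0,"z":1,"rx":0,"ry":0,"rz":0},{"grip":0.24,"x":0,"y":0,"z":0,"rx":0,"ry":0,"rz":0},{"grip":0.26,"x":0,"y":0,"z":0,"rx":0,"ry":0,"rz":0},{"grip":0.28,"x":0,"y":0,"z":0,"rx":0,"ry":0,"rz":0},{"grip":0.30,"x":0,"y":0,"z":0,"rx":0,"ry":0,"rz":0},{"grip":0.32,"x":0,"y":0,"z":0,"rx":0,"ry":0,"rz":0},{"grip":0.34,"x":0,"y":0,"z":0,"rx":0,"ry":0,"rz":0},{"grip":0.36,"x":0,"y":0,"z":0,"rx":0,"ry":0,"rz":0}]' 20 2>&1; python3 -m jog '[{"grip":0.4,"x":0,"y":0,"z":0,"rx":0,"ry":0,"rz":0},{"grip":0.45,"x":0,"y":0,"z":0,"rx":0,"ry":0,"rz":0},{"grip":0.45,"x":0,"y":0,"z":0,"rx":0,"ry":0,"rz":0},{"grip":0.45,"x":0,"y":0,"z":0,"rx":0,"ry":0,"rz":0}]' 20 2>&1; python3 - <<'E'
from h import *
go(.5454,.1997,.196)
shot("wrist","w10")
E
```

```text
time: 9.13
eef_pos: [0.5469, 0.2003, 0.2001]
tcp_rot: [0.976, 0.217, 0.004, -0.0]
contact_force: [4.9, 2.7, 5.0]
opening: 0.645
time: 9.47
eef_pos: [0.5469, 0.2003, 0.2001]
tcp_rot: [0.976, 0.217, 0.004, -0.0]
contact_force: [4.4, 2.3, 3.6]
opening: 0.641
t 9.47 pos [0.5469 0.2003 0.2001] yaw 25.04 q [ 10.1  19.3 110.5   0.   49.8 -14.9] F [4.4 2.3 3.6] op 0.641
 tool shift mm (current axes) [-1.6 -0.1  4.1] len 4.4 rotvec deg [ 0.07 -0.4  -0.  ]
```

View pics/w10.png

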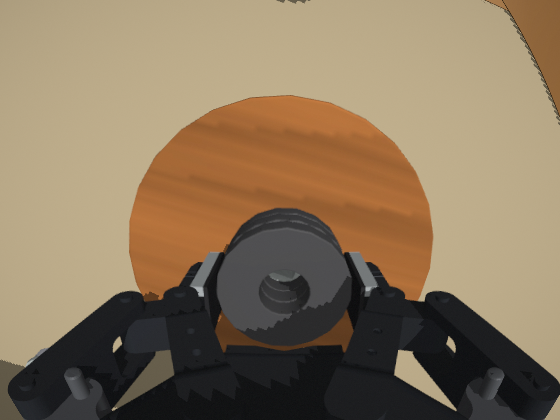

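The pile is squared up. It stands about 1.5 mm off along the jaw, so I'll nudge it, then open and lift to check.

```bash
python3 -m jog '[{"grip":0.45,"x":-0.8,"y":0,"z":0,"rx":0,"ry":0,"rz":0},{"grip":0.45,"x":-0.8,"y":0,"z":0,"rx":0,"ry":0,"rz":0},{"grip":0.45,"x":0,"y":0,"z":0,"rx":0,"ry":0,"rz":0},{"grip":0.45,"x":0,"y":0,"z":0,"rx":0,"ry":0,"rz":0}]' 2>&1; python3 -m jog '[{"grip":0.25,"x":0,"y":0,"z":0,"rx":0,"ry":0,"rz":0},{"grip":0.1,"x":0,"y":0,"z":0,"rx":0,"ry":0,"rz":0},{"grip":0,"x":0,"y":0,"z":0,"rx":0,"ry":0,"rz":0},{"grip":0,"x":0,"y":0,"z":0,"rx":0,"ry":0,"rz":0},{"grip":0,"x":0,"y":0,"z":-20,"rx":0,"ry":0,"rz":0},{"grip":0,"x":0,"y":0,"z":-30,"rx":0,"ry":0,"rz":0},{"grip":0,"x":0,"y":0,"z":-30,"rx":0,"ry":0,"rz":0},{"grip":0,"x":0,"y":0,"z":0,"rx":0,"ry":0,"rz":0}]' 2>&1; python3 - <<'E'
from h import *
import pickle
go(.52,-.2245,.30,110)
c=shot("wrist","w11",(160,90,410,320),2.5);pickle.dump(c,open("c4.pkl","wb"))
a=read_camera("scene");b=read_camera("side")
pickle.dump((a,b),open("c5.pkl","wb"))
E
```

```text
time: 9.85
eef_pos: [0.5454, 0.1995, 0.2001]
tcp_rot: [0.976, 0.217, 0.003, -0.0]
contact_force: [5.4, 2.7, 4.2]
opening: 0.649
time: 10.52
eef_pos: [0.5457, 0.1995, 0.2844]
tcp_rot: [0.976, 0.217, 0.005, 0.0]
contact_force: [1.7, 0.2, 0.5]
opening: 1.003
t 10.52 pos [0.5457 0.1995 0.2844] yaw 25.08 q [ 10.1  12.  109.1  -0.   58.3 -15. ] F [1.7 0.2 0.5] op 1.003
 tool shift mm (current axes) [-202.9  373.2  -16.5] len 425.09999999999997 rotvec deg [  0.53  -0.33 -84.92]
```

View pics/w11.png

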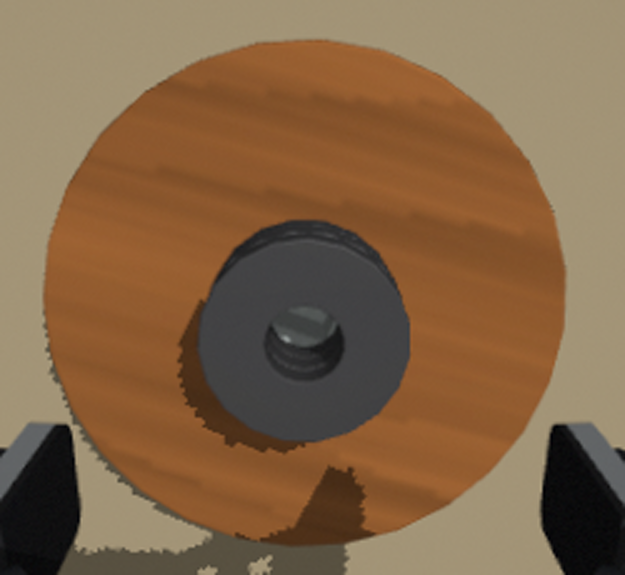

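The pile is aligned. The hole is at crop (304,345), and inside it the steel bush shows a darker slot. I'll check the offsets numerically and zoom into the hole.

```bash
python3 - <<'E'
from h import *
import pickle
c=pickle.load(open("c4.pkl","rb"))
f=c["frame"].astype(int);m=(((f[...,0]-f[...,2])>0.42*f[...,0])&(f[...,0]>40)).astype(np.uint8)
z=np.zeros_like(m);cv2.circle(z,(282,206),115,1,-1);m&=z;cv2.circle(m,(282,225),60,1,-1);m=cv2.morphologyEx(m,cv2.MORPH_OPEN,np.ones((5,5)))
print("base",fitsil(c,m,.08,0,.024,1,[.5455,.1996]))
q=lambda p:(160+(p[0]+.5)/2.5-.5,90+(p[1]+.5)/2.5-.5)
P=np.array([atz(c,*q(p),.054,1)[:2] for p in((198,340),(410,340),(304,441),(220,405),(385,408),(304,238),(225,275),(385,275))])
s=least_squares(lambda x:np.hypot(*(P-x[:2]).T)-x[2],[.547,.199,.028]);print("w2",s.x,(s.fun*1e3).round(1))
H=np.array([atz(c,*q(p),.054,1)[:2] for p in((265,343),(344,343),(304,306),(304,381))])
s=least_squares(lambda x:np.hypot(*(H-x[:2]).T)-x[2],[.547,.199,.01]);print("hole",s.x)
x0,y0=255,205
v=cv2.resize(c["frame"][205:250,255:310,::-1],None,fx=12,fy=12,interpolation=cv2.INTER_CUBIC)
v=np.clip(v.astype(int)*1.5,0,255).astype(np.uint8);cv2.imwrite("pics/hole.png",v)
E
```

```text
base (array([0.54543284, 0.19975119]), np.float64(1.3312737984398646))
w2 [0.54488091 0.20044297 0.02756226] [-0.1 -0.2 -0.3  0.4  0.3  0.3 -0.3 -0.1]
hole [0.5448593  0.2006579  0.01016883]
```

View pics/hole.png

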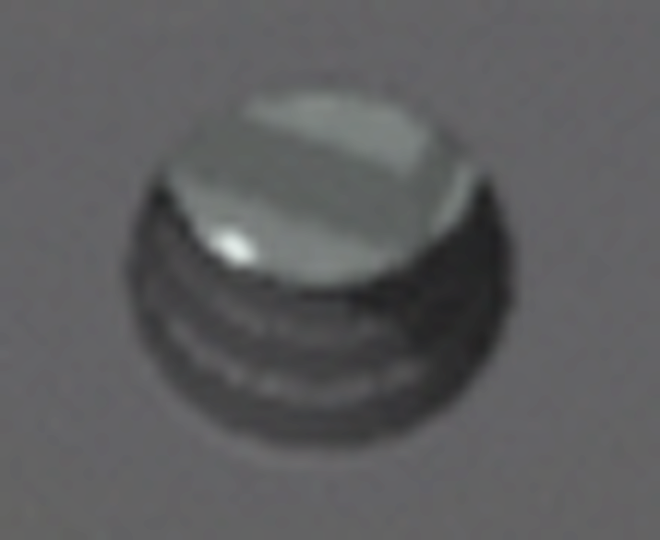

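The pile's top and hole are 0.9 mm from the base centre. Now for the post.

```bash
python3 -m jog '[{"grip":0,"x":-18,"y":33,"z":-10,"rx":0,"ry":0,"rz":0},{"grip":0,"x":-18,"y":34,"z":-10,"rx":0,"ry":0,"rz":0},{"grip":0,"x":-18,"y":34,"z":-10,"rx":0,"ry":0,"rz":0},{"grip":0,"x":-18,"y":34,"z":-10,"rx":0,"ry":0,"rz":0},{"grip":0,"x":-19,"y":34,"z":-10,"rx":0,"ry":0,"rz":0},{"grip":0,"x":-19,"y":34,"z":-10,"rx":0,"ry":0,"rz":0},{"grip":0,"x":-19,"y":34,"z":-5,"rx":0,"ry":0,"rz":0},{"grip":0,"x":-19,"y":34,"z":0,"rx":0,"ry":0,"rz":0}]' 2>&1; python3 -m jog '[{"grip":0,"x":-19,"y":34,"z":0,"rx":0,"ry":0,"rz":0},{"grip":0,"x":-18,"y":34,"z":0,"rx":0,"ry":0,"rz":0},{"grip":0,"x":-18,"y":34,"z":0,"rx":0,"ry":0,"rz":0},{"grip":0,"x":0,"y":0,"z":0,"rx":0,"ry":0,"rz":-7},{"grip":0,"x":0,"y":0,"z":0,"rx":0,"ry":0,"rz":-7},{"grip":0,"x":0,"y":0,"z":0,"rx":0,"ry":0,"rz":-7},{"grip":0,"x":0,"y":0,"z":0,"rx":0,"ry":0,"rz":-7},{"grip":0,"x":0,"y":0,"z":0,"rx":0,"ry":0,"rz":-7}]' 2>&1; python3 -m jog '[{"grip":0,"x":0,"y":0,"z":0,"rx":0,"ry":0,"rz":-7},{"grip":0,"x":0,"y":0,"z":0,"rx":0,"ry":0,"rz":-7},{"grip":0,"x":0,"y":0,"z":0,"rx":0,"ry":0,"rz":-7},{"grip":0,"x":0,"y":0,"z":0,"rx":0,"ry":0,"rz":-7},{"grip":0,"x":0,"y":0,"z":0,"rx":0,"ry":0,"rz":-7},{"grip":0,"x":0,"y":0,"z":0,"rx":0,"ry":0,"rz":-7},{"grip":0,"x":0,"y":0,"z":0,"rx":0,"ry":0,"rz":-7},{"grip":0,"x":0,"y":0,"z":0,"rx":0,"ry":0,"rz":0}]' 2>&1;  python3 - <<'E'
from h import *
import pickle
c=shot("wrist","w12");pickle.dump(c,open("c6.pkl","wb"))
go(.5205,-.2247,.257)
E
```

```text
time: 11.33
eef_pos: [0.5239, -0.1107, 0.3426]
tcp_rot: [0.976, 0.217, -0.001, -0.0]
contact_force: [0.4, -0.5, -0.3]
opening: 1.0
time: 12.0
eef_pos: [0.5173, -0.2247, 0.3404]
tcp_rot: [0.864, 0.503, -0.001, -0.002]
contact_force: [0.0, 0.0, -0.5]
opening: 1.001
time: 12.67
eef_pos: [0.5175, -0.2244, 0.3406]
tcp_rot: [0.579, 0.815, -0.0, -0.002]
contact_force: [0.6, 0.3, 0.1]
opening: 1.0
t 12.72 pos [ 0.5175 -0.2244  0.3409] yaw 108.93 q [ -33.7    6.1  109.3   -0.    64.9 -142.7] F [ 0.4  0.6 -0.2] op 0.996
 tool shift mm (current axes) [-1.5  3.  83.9] len 84.0 rotvec deg [-0.16 -0.2   0.  ]
```

View pics/w12.png

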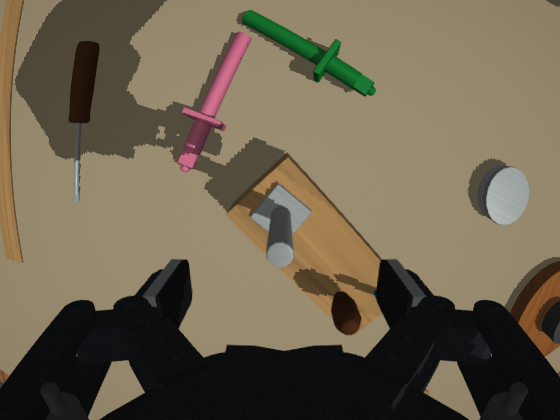

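```bash
python3 - <<'E'
from h import *
import pickle
a,b=pickle.load(open("c0.pkl","rb"));w1=pickle.load(open("c1.pkl","rb"));w6=pickle.load(open("c6.pkl","rb"))
v=cv2.resize(w6["frame"][170:290,220:340,::-1],None,fx=5,fy=5,interpolation=2);cv2.imwrite("pics/w12z.png",v)
print(tri([ray(w1,274.2,66,1),ray(w6,281,255,1)]),atz(w6,281,255,.143,1),atz(w6,281,210,.058,1))
E
```

```text
(array([ 0.51979225, -0.22499874,  0.14274999]), [np.float64(0.0005709920841659658), np.float64(0.0005709920841659382)]) [ 0.51965522 -0.22445931  0.143     ] [ 0.51637193 -0.22591362  0.058     ]
```

View pics/w12z.png

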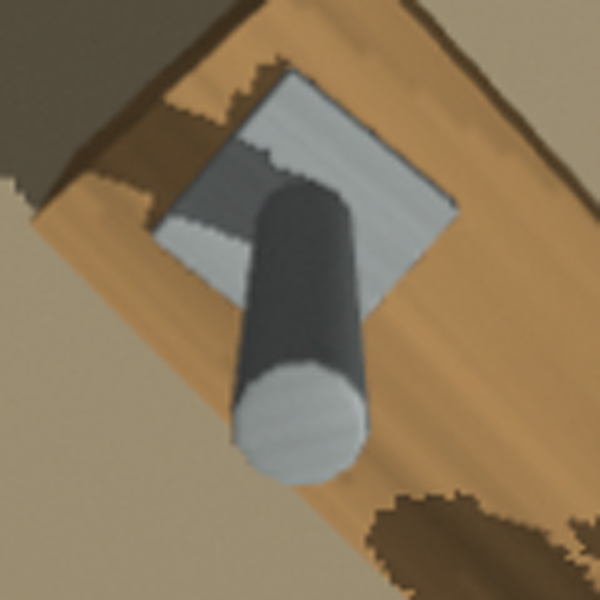

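The post top triangulates to (0.5198, -0.2250, 0.1427); the height agrees with 143 mm. Now I'll descend.

```bash
python3 -m jog '[{"grip":0,"x":-1.1,"y":2,"z":20,"rx":0,"ry":0,"rz":0},{"grip":0,"x":0,"y":0,"z":20,"rx":0,"ry":0,"rz":0},{"grip":0,"x":0,"y":0,"z":20,"rx":0,"ry":0,"rz":0},{"grip":0,"x":0,"y":0,"z":14,"rx":0,"ry":0,"rz":0},{"grip":0,"x":0,"y":0,"z":10,"rx":0,"ry":0,"rz":0},{"grip":0,"x":0,"y":0,"z":0,"rx":0,"ry":0,"rz":0},{"grip":0,"x":0,"y":0,"z":0,"rx":0,"ry":0,"rz":0},{"grip":0,"x":0,"y":0,"z":0,"rx":0,"ry":0,"rz":0}]' 30 2>&1;  python3 - <<'E'
from h import *
c=read_camera("side");a=read_camera("scene")
i=np.hstack([cv2.resize(c["frame"][100:220,250:370,::-1],(400,400),interpolation=2),cv2.resize(a["frame"][150:250,160:260,::-1],(400,400),interpolation=2)]);cv2.imwrite("pics/s13.png",i)
go(.5198,-.2248,.257)
E
```

```text
time: 13.38
eef_pos: [0.5206, -0.2253, 0.26]
tcp_rot: [0.581, 0.814, 0.0, 0.001]
contact_force: [-0.2, -0.2, 0.6]
opening: 1.002
t 13.48 pos [ 0.5208 -0.2254  0.2606] yaw 109.04 q [ -33.6   12.3  111.6    0.    55.9 -142.7] F [ 0.7  0.6 -0.6] op 0.997
 tool shift mm (current axes) [ 0.9 -0.7  3.6] len 3.8 rotvec deg [0.09 0.11 0.  ]
```

View pics/s13.png

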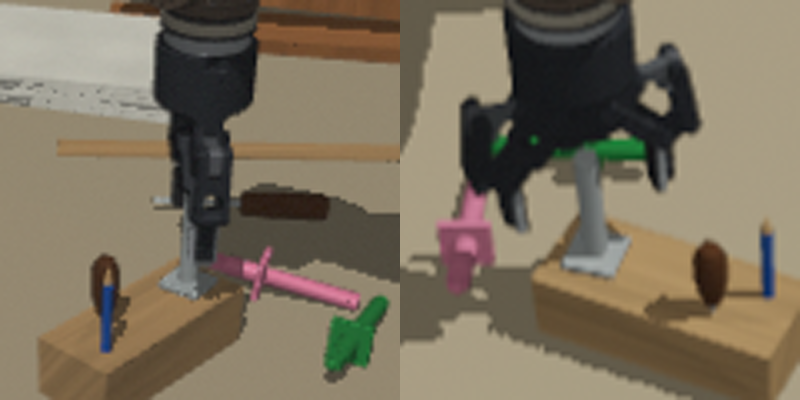

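The fingers straddle the post. The green and pink look-alikes have toppled on their own and lie clear of it. I'll lower 3 mm and close.

```bash
python3 -m jog '[{"grip":0.2,"x":0.9,"y":-0.7,"z":3,"rx":0,"ry":0,"rz":0},{"grip":0.4,"x":0,"y":0,"z":0,"rx":0,"ry":0,"rz":0},{"grip":0.6,"x":0,"y":0,"z":0,"rx":0,"ry":0,"rz":0},{"grip":0.7,"x":0,"y":0,"z":0,"rx":0,"ry":0,"rz":0},{"grip":0.76,"x":0,"y":0,"z":0,"rx":0,"ry":0,"rz":0},{"grip":0.82,"x":0,"y":0,"z":0,"rx":0,"ry":0,"rz":0},{"grip":0.9,"x":0,"y":0,"z":0,"rx":0,"ry":0,"rz":0},{"grip":1,"x":0,"y":0,"z":0,"rx":0,"ry":0,"rz":0}]' 30 2>&1; python3 -m jog '[{"grip":1,"x":0,"y":0,"z":0,"rx":0,"ry":0,"rz":0},{"grip":1,"x":0,"y":0,"z":0,"rx":0,"ry":0,"rz":0},{"grip":1,"x":0,"y":0,"z":0,"rx":0,"ry":0,"rz":0}]' 30 2>&1; python3 - <<'E'
from h import *
c=read_camera("side");a=read_camera("scene")
i=np.hstack([cv2.resize(c["frame"][100:220,250:370,::-1],(400,400),interpolation=2),cv2.resize(a["frame"][150:250,160:260,::-1],(400,400),interpolation=2)]);cv2.imwrite("pics/s14.png",i)
go(.5198,-.2248,.40)
E
```

```text
time: 14.15
eef_pos: [0.5194, -0.2246, 0.2563]
tcp_rot: [0.58, 0.814, -0.0, 0.0]
contact_force: [0.3, -0.6, -0.8]
opening: 0.178
time: 14.4
eef_pos: [0.5194, -0.2246, 0.2564]
tcp_rot: [0.58, 0.814, -0.0, 0.0]
contact_force: [0.0, -1.4, -1.5]
opening: 0.18
t 14.5 pos [ 0.5194 -0.2246  0.2564] yaw 109.07 q [ -33.7   12.5  111.9   -0.    55.6 -142.7] F [ 1.1 -0.6  0.2] op 0.179
 tool shift mm (current axes) [  -0.4    0.4 -143.6] len 143.6 rotvec deg [0.02 0.03 0.  ]
```

View pics/s14.png

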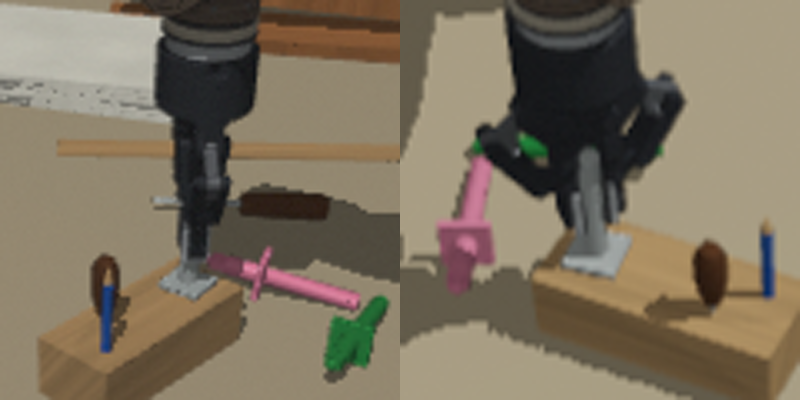

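```bash
python3 -m jog '[{"grip":1,"x":0,"y":0,"z":-8,"rx":0,"ry":0,"rz":0},{"grip":1,"x":0,"y":0,"z":-14,"rx":0,"ry":0,"rz":0},{"grip":1,"x":0,"y":0,"z":-20,"rx":0,"ry":0,"rz":0},{"grip":1,"x":0,"y":0,"z":-22,"rx":0,"ry":0,"rz":0},{"grip":1,"x":0,"y":0,"z":-26,"rx":0,"ry":0,"rz":0},{"grip":1,"x":0,"y":0,"z":-26,"rx":0,"ry":0,"rz":0},{"grip":1,"x":0,"y":0,"z":-26,"rx":0,"ry":0,"rz":0},{"grip":1,"x":0,"y":0,"z":0,"rx":0,"ry":0,"rz":0}]' 2>&1; python3 - <<'E'
from h import *
c=shot("wrist","w15")
go(.5453,.1999,.40)
E
```

```text
time: 15.17
eef_pos: [0.5201, -0.2248, 0.4048]
tcp_rot: [0.58, 0.815, 0.0, 0.005]
contact_force: [-0.1, -0.6, -1.0]
opening: 0.176
t 15.22 pos [ 0.5197 -0.2245  0.4016] yaw 109.08 q [ -33.6    2.8  106.1    0.    70.7 -142.7] F [ 1.2  0.3 -4. ] op 0.176
 tool shift mm (current axes) [392.7 163.    0.5] len 425.20000000000005 rotvec deg [0.22 0.26 0.  ]
```

View pics/w15.png

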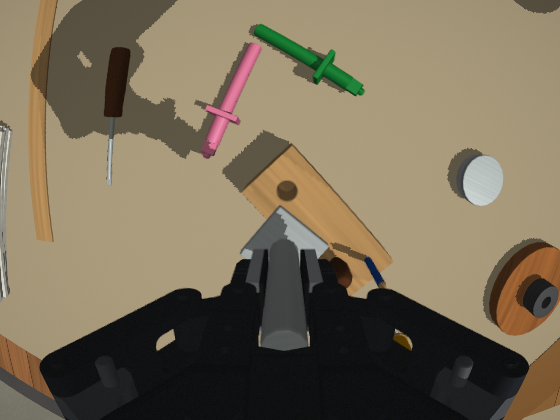

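The post is held and clear, and the empty hole shows at (287,190). I'll carry it over to the base.

```bash
python3 -m jog '[{"grip":1,"x":15,"y":6.2,"z":0,"rx":0,"ry":0,"rz":0},{"grip":1,"x":30,"y":12.5,"z":0,"rx":0,"ry":0,"rz":0},{"grip":1,"x":35,"y":14.5,"z":0,"rx":0,"ry":0,"rz":0},{"grip":1,"x":35,"y":14.5,"z":0,"rx":0,"ry":0,"rz":0},{"grip":1,"x":35,"y":14.5,"z":0,"rx":0,"ry":0,"rz":0},{"grip":1,"x":35,"y":14.5,"z":0,"rx":0,"ry":0,"rz":0},{"grip":1,"x":35,"y":14.5,"z":0,"rx":0,"ry":0,"rz":0},{"grip":1,"x":35,"y":14.5,"z":0,"rx":0,"ry":0,"rz":0}]' 2>&1; python3 -m jog '[{"grip":1,"x":35,"y":14.5,"z":0,"rx":0,"ry":0,"rz":0},{"grip":1,"x":35,"y":14.5,"z":0,"rx":0,"ry":0,"rz":0},{"grip":1,"x":34,"y":14,"z":0,"rx":0,"ry":0,"rz":0},{"grip":1,"x":22,"y":9,"z":10,"rx":0,"ry":0,"rz":0},{"grip":1,"x":12,"y":5,"z":20,"rx":0,"ry":0,"rz":0},{"grip":1,"x":0,"y":0,"z":20,"rx":0,"ry":0,"rz":0},{"grip":1,"x":0,"y":0,"z":0,"rx":0,"ry":0,"rz":0},{"grip":1,"x":0,"y":0,"z":0,"rx":0,"ry":0,"rz":0}]' 2>&1; python3 - <<'E'
from h import *
import pickle
go(.5453,.1999,.325)
c=read_camera("side");a=read_camera("scene");w=shot("wrist","w16");pickle.dump((a,c,w),open("c7.pkl","wb"))
i=np.hstack([cv2.resize(c["frame"][190:340,190:310,::-1],(400,500),interpolation=2),cv2.resize(a["frame"][120:240,325:421,::-1],(400,500),interpolation=2)]);cv2.imwrite("pics/s16.png",i)
E
```

```text
time: 15.88
eef_pos: [0.5348, 0.053, 0.3953]
tcp_rot: [0.58, 0.814, -0.001, -0.002]
contact_force: [0.8, -0.2, -1.8]
opening: 0.18
time: 16.55
eef_pos: [0.5435, 0.2001, 0.3445]
tcp_rot: [0.58, 0.815, -0.003, -0.003]
contact_force: [0.4, 0.1, -2.8]
opening: 0.179
t 16.55 pos [0.5435 0.2001 0.3445] yaw 109.09 q [ 10.2   7.8 107.   -0.   65.7 -98.9] F [ 0.4  0.1 -2.8] op 0.179
 tool shift mm (current axes) [-0.8  1.8 19.5] len 19.599999999999998 rotvec deg [-0.46 -0.07  0.  ]
```

View pics/s16.png

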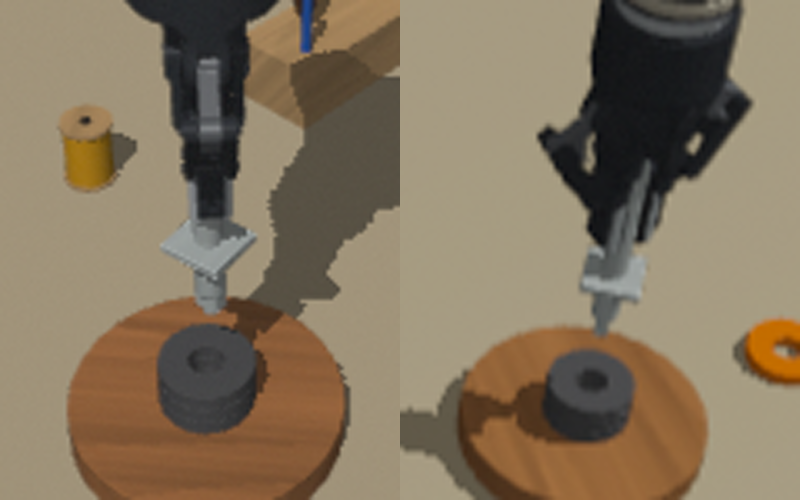

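View pics/w16.png

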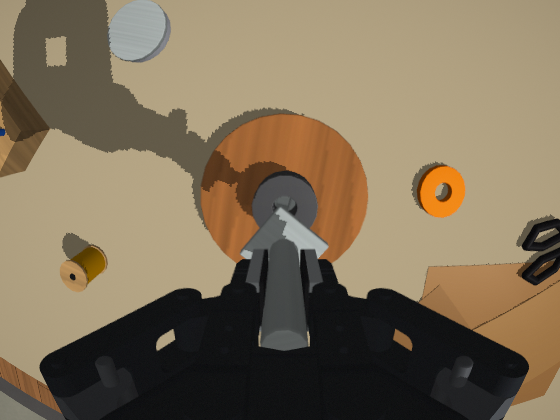

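```bash
python3 - <<'E'
from h import *
import pickle
a,b,w=pickle.load(open("c7.pkl","rb"))
o=get_state()["eef_pos"]
print("tip",tri([ray(b,253.0,283.2),ray(a,373.0,200.2)]))
for z in (o[2]-.253,o[2]-.205,o[2]-.155): print(z,proj(b,[o[0],o[1],z]),proj(a,[o[0],o[1],z]))
print("post top wrist",atz(w,285,338,o[2]-.114,1), o)
f=[cv2.resize(b["frame"][225:305,220:290,::-1],(560,640),interpolation=2)[:600,:400],cv2.resize(a["frame"][140:220,350:400,::-1],(400,640),interpolation=2)[:600]]
cv2.imwrite("pics/s16z.png",np.hstack(f))
E
```

```text
tip (array([0.5433114 , 0.20060006, 0.09282337]), [np.float64(3.84439724151285e-05), np.float64(3.8443972415273776e-05)])
0.09608365706939836 [[252.20627844 281.36063724]] [[372.94647109 199.79893745]]
0.14408365706939838 [[251.77026514 261.79684127]] [[375.9120928  186.40164977]]
0.19408365706939837 [[251.27546641 239.59535948]] [[379.17739988 171.65052413]]
post top wrist [0.54039471 0.19851491 0.23508366] [0.54503617 0.19957923 0.34908366]
```

View pics/s16z.png

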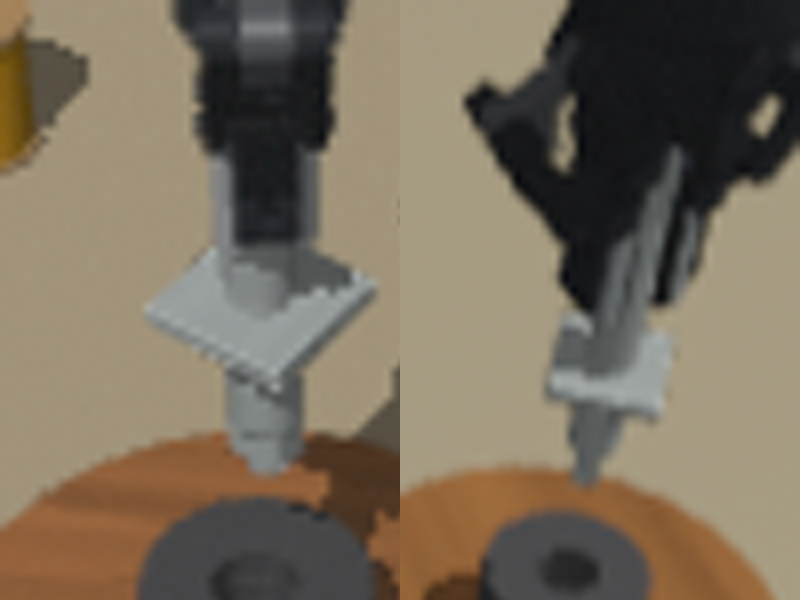

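The tip is at about (0.543, 0.2006), in line with the tool axis, so the post is upright. I'll lower to just above the hole and check there.

```bash
python3 -m jog '[{"grip":1,"x":0.3,"y":0.4,"z":10,"rx":0,"ry":0,"rz":0},{"grip":1,"x":0,"y":0,"z":10,"rx":0,"ry":0,"rz":0},{"grip":1,"x":0,"y":0,"z":10,"rx":0,"ry":0,"rz":0},{"grip":1,"x":0,"y":0,"z":0,"rx":0,"ry":0,"rz":0},{"grip":1,"x":0,"y":0,"z":0,"rx":0,"ry":0,"rz":0},{"grip":1,"x":0,"y":0,"z":0,"rx":0,"ry":0,"rz":0},{"grip":1,"x":0,"y":0,"z":0,"rx":0,"ry":0,"rz":0}]' 2>&1; python3 - <<'E'
from h import *
import pickle
c=read_camera("side");a=read_camera("scene");go(.5452,.2001,.30)
f=[cv2.resize(c["frame"][235:325,220:280,::-1],(400,600),interpolation=2),cv2.resize(a["frame"][150:240,345:405,::-1],(400,600),interpolation=2)]
cv2.imwrite("pics/s17.png",np.hstack(f))
E
```

```text
time: 17.28
eef_pos: [0.5452, 0.2006, 0.3187]
tcp_rot: [0.58, 0.814, 0.0, 0.0]
contact_force: [0.5, 0.8, -2.3]
opening: 0.18
t 17.38 pos [0.5452 0.2006 0.3188] yaw 109.07 q [ 10.2   9.6 107.9   0.   62.5 -98.9] F [-0.8  0.5 -2. ] op 0.174
 tool shift mm (current axes) [-0.5 -0.2 18.8] len 18.9 rotvec deg [0.07 0.01 0.  ]
```

View pics/s17.png

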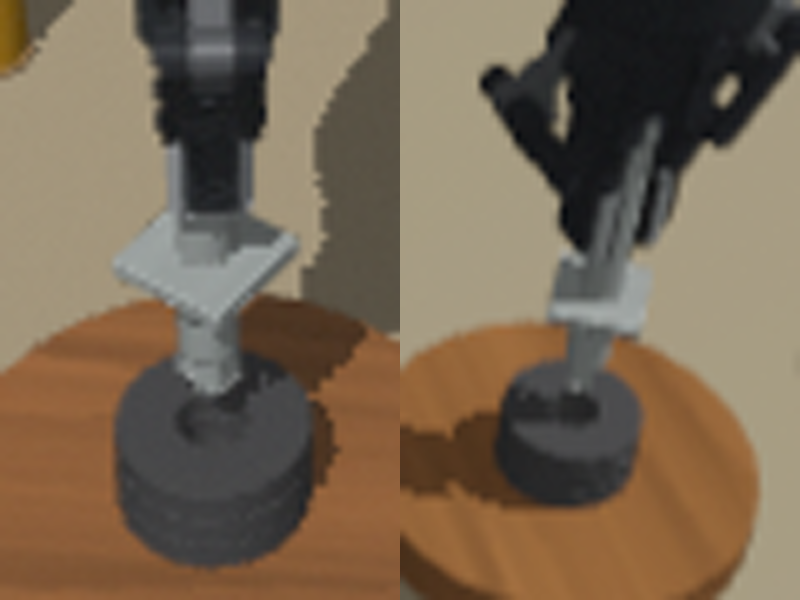

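```bash
python3 -m jog '[{"grip":1,"x":-0.4,"y":-0.2,"z":3,"rx":0,"ry":0,"rz":0},{"grip":1,"x":0,"y":0,"z":3,"rx":0,"ry":0,"rz":0},{"grip":1,"x":0,"y":0,"z":3,"rx":0,"ry":0,"rz":0},{"grip":1,"x":0,"y":0,"z":3,"rx":0,"ry":0,"rz":0},{"grip":1,"x":0,"y":0,"z":3,"rx":0,"ry":0,"rz":0},{"grip":1,"x":0,"y":0,"z":3,"rx":0,"ry":0,"rz":0},{"grip":1,"x":0,"y":0,"z":0,"rx":0,"ry":0,"rz":0},{"grip":1,"x":0,"y":0,"z":0,"rx":0,"ry":0,"rz":0}]' 2>&1
```

```text
time: 18.05
eef_pos: [0.5448, 0.2001, 0.2998]
tcp_rot: [0.58, 0.814, -0.0, -0.0]
contact_force: [0.8, -0.3, -2.2]
opening: 0.181
```

```bash
python3 -m jog '[{"grip":1,"x":0,"y":0.3,"z":2,"rx":0,"ry":0,"rz":0},{"grip":1,"x":0,"y":0,"z":2,"rx":0,"ry":0,"rz":0},{"grip":1,"x":0,"y":0,"z":2,"rx":0,"ry":0,"rz":0},{"grip":1,"x":0,"y":0,"z":2,"rx":0,"ry":0,"rz":0},{"grip":1,"x":0,"y":0,"z":2,"rx":0,"ry":0,"rz":0},{"grip":1,"x":0,"y":0,"z":2,"rx":0,"ry":0,"rz":0},{"grip":1,"x":0,"y":0,"z":2,"rx":0,"ry":0,"rz":0},{"grip":1,"x":0,"y":0,"z":0,"rx":0,"ry":0,"rz":0}]' 2>&1; python3 - <<'E'
from h import *
go(.5452,.2001,.28)
E
```

```text
time: 18.72
eef_pos: [0.545, 0.2001, 0.2856]
tcp_rot: [0.58, 0.814, -0.0, -0.0]
contact_force: [0.6, 0.5, -2.6]
opening: 0.176
t 18.72 pos [0.545  0.2001 0.2856] yaw 109.07 q [ 10.2  11.9 109.   -0.   59.1 -98.9] F [ 0.6  0.5 -2.6] op 0.176
 tool shift mm (current axes) [-0.1  0.2  5.6] len 5.6 rotvec deg [-0.06 -0.01  0.  ]
```

```bash
python3 -m jog '[{"grip":1,"x":0,"y":0,"z":1.5,"rx":0,"ry":0,"rz":0},{"grip":1,"x":0,"y":0,"z":1.5,"rx":0,"ry":0,"rz":0},{"grip":1,"x":0,"y":0,"z":1.5,"rx":0,"ry":0,"rz":0},{"grip":1,"x":0,"y":0,"z":1.5,"rx":0,"ry":0,"rz":0},{"grip":1,"x":0,"y":0,"z":1.5,"rx":0,"ry":0,"rz":0},{"grip":1,"x":0,"y":0,"z":1.5,"rx":0,"ry":0,"rz":0},{"grip":1,"x":0,"y":0,"z":1.5,"rx":0,"ry":0,"rz":0},{"grip":1,"x":0,"y":0,"z":0,"rx":0,"ry":0,"rz":0}]' 2>&1; python3 -m jog '[{"grip":1,"x":0,"y":0,"z":0,"rx":0,"ry":0,"rz":0}]' 2>&1
```

```text
time: 19.38
eef_pos: [0.545, 0.2001, 0.2753]
tcp_rot: [0.58, 0.814, -0.0, -0.0]
contact_force: [0.1, 0.2, -3.0]
opening: 0.18
time: 19.47
eef_pos: [0.5451, 0.2002, 0.2755]
tcp_rot: [0.58, 0.814, -0.0, -0.0]
contact_force: [-0.9, -0.3, -2.1]
opening: 0.18
```

Still free, and tongue contact is expected near 0.2714. I'll go on in 1 mm rows.

```bash
python3 -m jog '[{"grip":1,"x":0,"y":0,"z":1,"rx":0,"ry":0,"rz":0},{"grip":1,"x":0,"y":0,"z":1,"rx":0,"ry":0,"rz":0},{"grip":1,"x":0,"y":0,"z":1,"rx":0,"ry":0,"rz":0},{"grip":1,"x":0,"y":0,"z":1,"rx":0,"ry":0,"rz":0},{"grip":1,"x":0,"y":0,"z":1,"rx":0,"ry":0,"rz":0},{"grip":1,"x":0,"y":0,"z":0,"rx":0,"ry":0,"rz":0},{"grip":1,"x":0,"y":0,"z":0,"rx":0,"ry":0,"rz":0}]' 2>&1
```

```text
time: 20.05
eef_pos: [0.5452, 0.2002, 0.2707]
tcp_rot: [0.58, 0.814, 0.0, -0.0]
contact_force: [0.3, 0.2, -1.8]
opening: 0.175
```

```bash
python3 -m jog '[{"grip":1,"x":0,"y":0,"z":1,"rx":0,"ry":0,"rz":0},{"grip":1,"x":0,"y":0,"z":1,"rx":0,"ry":0,"rz":0},{"grip":1,"x":0,"y":0,"z":0,"rx":0,"ry":0,"rz":0},{"grip":1,"x":0,"y":0,"z":0,"rx":0,"ry":0,"rz":0}]' 2>&1
```

```text
time: 20.38
eef_pos: [0.5455, 0.2003, 0.2696]
tcp_rot: [0.58, 0.814, 0.0, 0.0]
contact_force: [-0.7, 1.0, 2.5]
opening: 0.179
```

The tongue is on the bush at about z = 0.2696 with about 5 N. I'll add a little pressure and start turning.

```bash
python3 -m jog '[{"grip":1,"x":0,"y":0,"z":1,"rx":0,"ry":0,"rz":0},{"grip":1,"x":0,"y":0,"z":0,"rx":0,"ry":0,"rz":4},{"grip":1,"x":0,"y":0,"z":0,"rx":0,"ry":0,"rz":4},{"grip":1,"x":0,"y":0,"z":0,"rx":0,"ry":0,"rz":4},{"grip":1,"x":0,"y":0,"z":0,"rx":0,"ry":0,"rz":4},{"grip":1,"x":0,"y":0,"z":0,"rx":0,"ry":0,"rz":4},{"grip":1,"x":0,"y":0,"z":0,"rx":0,"ry":0,"rz":4},{"grip":1,"x":0,"y":0,"z":0,"rx":0,"ry":0,"rz":0}]' 2>&1; python3 - <<'E'
from h import *
go(.5452,.2001,.268);print(get_state()["wrist_torque"])
E
```

```text
time: 21.05
eef_pos: [0.546, 0.2005, 0.27]
tcp_rot: [0.738, 0.675, 0.002, 0.001]
contact_force: [-2.4, 1.7, 7.9]
opening: 0.176
t 21.05 pos [0.546  0.2005 0.27  ] yaw 84.93 q [ 1.020e+01  1.320e+01  1.094e+02  1.000e-01  5.720e+01 -7.480e+01] F [-2.4  1.7  7.9] op 0.176
 tool shift mm (current axes) [-0.5 -0.8  2. ] len 2.2 rotvec deg [ 0.17 -0.09 -0.  ]
[ 0.13451666  0.38814021 -0.00330732]
```

```bash
python3 -m jog '[{"grip":1,"x":0,"y":0,"z":0,"rx":0,"ry":0,"rz":4},{"grip":1,"x":0,"y":0,"z":0,"rx":0,"ry":0,"rz":4},{"grip":1,"x":0,"y":0,"z":0,"rx":0,"ry":0,"rz":4},{"grip":1,"x":0,"y":0,"z":0,"rx":0,"ry":0,"rz":4},{"grip":1,"x":0,"y":0,"z":0,"rx":0,"ry":0,"rz":4},{"grip":1,"x":0,"y":0,"z":0,"rx":0,"ry":0,"rz":4},{"grip":1,"x":0,"y":0,"z":0,"rx":0,"ry":0,"rz":4},{"grip":1,"x":0,"y":0,"z":0,"rx":0,"ry":0,"rz":4}]' 2>&1; python3 - <<'E'
from h import *
go(.5452,.2001,.268);print(get_state()["wrist_torque"])
E
```

```text
time: 21.72
eef_pos: [0.5461, 0.2007, 0.2703]
tcp_rot: [0.895, 0.445, 0.002, 0.0]
contact_force: [-0.6, 1.6, 9.1]
opening: 0.178
t 21.72 pos [0.5461 0.2007 0.2703] yaw 52.87 q [ 1.020e+01  1.320e+01  1.093e+02  1.000e-01  5.720e+01 -4.270e+01] F [-0.6  1.6  9.1] op 0.178
 tool shift mm (current axes) [-1.  -0.4  2.3] len 2.5 rotvec deg [ 0.11 -0.22 -0.  ]
[0.32240499 0.47887134 0.04014079]
```

```bash
python3 -m jog '[{"grip":1,"x":0,"y":0,"z":0,"rx":0,"ry":0,"rz":4},{"grip":1,"x":0,"y":0,"z":0,"rx":0,"ry":0,"rz":4},{"grip":1,"x":0,"y":0,"z":0,"rx":0,"ry":0,"rz":4},{"grip":1,"x":0,"y":0,"z":0,"rx":0,"ry":0,"rz":4},{"grip":1,"x":0,"y":0,"z":0,"rx":0,"ry":0,"rz":4},{"grip":1,"x":0,"y":0,"z":0,"rx":0,"ry":0,"rz":4},{"grip":1,"x":0,"y":0,"z":0,"rx":0,"ry":0,"rz":4},{"grip":1,"x":0,"y":0,"z":0,"rx":0,"ry":0,"rz":4}]' 2>&1; python3 - <<'E'
from h import *
go(.5452,.2001,.268);print(get_state()["wrist_torque"])
E
```

```text
time: 22.38
eef_pos: [0.5462, 0.2008, 0.2703]
tcp_rot: [0.983, 0.181, 0.003, -0.001]
contact_force: [-1.4, 1.6, 7.8]
opening: 0.179
t 22.38 pos [0.5462 0.2008 0.2703] yaw 20.86 q [ 1.020e+01  1.320e+01  1.093e+02  1.000e-01  5.720e+01 -1.070e+01] F [-1.4  1.6  7.8] op 0.179
 tool shift mm (current axes) [-1.2  0.3  2.3] len 2.6 rotvec deg [-0.02 -0.31  0.  ]
[0.33184779 0.23139701 0.07814328]
```

```bash
python3 -m jog '[{"grip":1,"x":-0.7,"y":0.2,"z":0,"rx":0,"ry":0,"rz":4},{"grip":1,"x":0,"y":0,"z":0,"rx":0,"ry":0,"rz":4},{"grip":1,"x":0,"y":0,"z":0,"rx":0,"ry":0,"rz":4},{"grip":1,"x":0,"y":0,"z":0,"rx":0,"ry":0,"rz":4},{"grip":1,"x":0,"y":0,"z":0,"rx":0,"ry":0,"rz":4},{"grip":1,"x":0,"y":0,"z":0,"rx":0,"ry":0,"rz":4},{"grip":1,"x":0,"y":0,"z":0,"rx":0,"ry":0,"rz":4},{"grip":1,"x":0,"y":0,"z":0,"rx":0,"ry":0,"rz":4}]' 2>&1; python3 - <<'E'
from h import *
go(.5452,.2001,.268);print(get_state()["wrist_torque"])
E
```

```text
time: 23.05
eef_pos: [0.5459, 0.2003, 0.27]
tcp_rot: [0.995, -0.097, 0.003, -0.001]
contact_force: [0.6, 0.5, 6.4]
opening: 0.18
t 23.05 pos [0.5459 0.2003 0.27  ] yaw -11.14 q [1.010e+01 1.320e+01 1.094e+02 1.000e-01 5.700e+01 2.120e+01] F [0.6 0.5 6.4] op 0.18
 tool shift mm (current axes) [-0.7  0.3  2. ] len 2.2 rotvec deg [-0.21 -0.36  0.  ]
[ 0.28916275 -0.18907403  0.07981613]
```

```bash
python3 -m jog '[{"grip":1,"x":-0.4,"y":0,"z":0.5,"rx":0,"ry":0,"rz":4},{"grip":1,"x":0,"y":0,"z":0,"rx":0,"ry":0,"rz":4},{"grip":1,"x":0,"y":0,"z":0,"rx":0,"ry":0,"rz":4},{"grip":1,"x":0,"y":0,"z":0,"rx":0,"ry":0,"rz":4},{"grip":1,"x":0,"y":0,"z":0,"rx":0,"ry":0,"rz":4},{"grip":1,"x":0,"y":0,"z":0,"rx":0,"ry":0,"rz":4},{"grip":1,"x":0,"y":0,"z":0,"rx":0,"ry":0,"rz":4},{"grip":1,"x":0,"y":0,"z":0,"rx":0,"ry":0,"rz":4}]' 2>&1; python3 - <<'E'
from h import *
go(.5452,.2001,.268);print(get_state()["wrist_torque"])
E
```

```text
time: 23.72
eef_pos: [0.5448, 0.1998, 0.2672]
tcp_rot: [0.93, -0.368, 0.002, -0.001]
contact_force: [1.6, 1.7, -1.8]
opening: 0.171
t 23.72 pos [0.5448 0.1998 0.2672] yaw -43.12 q [ 10.1  13.3 109.6  -0.   56.9  53.3] F [ 1.6  1.7 -1.8] op 0.171
 tool shift mm (current axes) [ 0.1 -0.5 -0.8] len 1.0 rotvec deg [-0.17 -0.15  0.  ]
[ 0.1261847  -0.48812206  0.0056843 ]
```

The force has vanished and z fell to 0.267, so the tongue has dropped in. I'll ease it down.

```bash
python3 -m jog '[{"grip":1,"x":0,"y":0,"z":1,"rx":0,"ry":0,"rz":0},{"grip":1,"x":0,"y":0,"z":1,"rx":0,"ry":0,"rz":0},{"grip":1,"x":0,"y":0,"z":1,"rx":0,"ry":0,"rz":0},{"grip":1,"x":0,"y":0,"z":1,"rx":0,"ry":0,"rz":0},{"grip":1,"x":0,"y":0,"z":0,"rx":0,"ry":0,"rz":0},{"grip":1,"x":0,"y":0,"z":0,"rx":0,"ry":0,"rz":0}]' 2>&1; python3 - <<'E'
from h import *
go(.5452,.2001,.2565);print(get_state()["wrist_torque"])
E
```

```text
time: 24.22
eef_pos: [0.5446, 0.1999, 0.2634]
tcp_rot: [0.931, -0.366, 0.001, -0.001]
contact_force: [3.9, 0.8, -0.9]
opening: 0.182
t 24.22 pos [0.5446 0.1999 0.2634] yaw -42.91 q [ 10.1  13.6 109.7   0.   56.6  53. ] F [ 3.9  0.8 -0.9] op 0.182
 tool shift mm (current axes) [ 0.3 -0.6  6.9] len 7.0 rotvec deg [-0.11 -0.08  0.  ]
[ 0.28934764 -1.02873646  0.03142053]
```

```bash
python3 -m jog '[{"grip":1,"x":0.3,"y":-0.6,"z":1,"rx":0,"ry":0,"rz":0},{"grip":1,"x":0,"y":0,"z":1,"rx":0,"ry":0,"rz":0},{"grip":1,"x":0,"y":0,"z":1,"rx":0,"ry":0,"rz":0},{"grip":1,"x":0,"y":0,"z":1,"rx":0,"ry":0,"rz":0},{"grip":1,"x":0,"y":0,"z":0,"rx":0,"ry":0,"rz":0},{"grip":1,"x":0,"y":0,"z":0,"rx":0,"ry":0,"rz":0}]' 2>&1; python3 - <<'E'
from h import *
go(.5452,.2001,.2565);print(get_state()["wrist_torque"])
E
```

```text
time: 24.72
eef_pos: [0.545, 0.2, 0.2593]
tcp_rot: [0.931, -0.366, 0.0, -0.0]
contact_force: [3.5, 1.0, -0.3]
opening: 0.178
t 24.72 pos [0.545  0.2    0.2593] yaw -42.93 q [ 10.1  14.  109.8  -0.   56.2  53.1] F [ 3.5  1.  -0.3] op 0.178
 tool shift mm (current axes) [ 0.1 -0.2  2.8] len 2.8 rotvec deg [-0.04 -0.04  0.  ]
[ 0.27843174 -1.02504817  0.02980069]
```

```bash
python3 -m jog '[{"grip":1,"x":0.2,"y":-0.4,"z":1,"rx":0,"ry":0,"rz":0},{"grip":1,"x":0,"y":0,"z":1,"rx":0,"ry":0,"rz":0},{"grip":1,"x":0,"y":0,"z":0,"rx":0,"ry":0,"rz":0},{"grip":1,"x":0,"y":0,"z":0,"rx":0,"ry":0,"rz":0}]' 2>&1; python3 - <<'E'
from h import *
c=read_camera("side");a=read_camera("scene");go(.5452,.2001,.2565);print(get_state()["wrist_torque"])
f=[cv2.resize(c["frame"][245:335,220:280,::-1],(400,600),interpolation=2),cv2.resize(a["frame"][160:250,345:405,::-1],(400,600),interpolation=2)]
cv2.imwrite("pics/s18.png",np.hstack(f))
E
```

```text
time: 25.05
eef_pos: [0.5456, 0.2003, 0.2583]
tcp_rot: [0.931, -0.366, 0.0, -0.0]
contact_force: [1.7, 0.8, 5.6]
opening: 0.175
t 25.15 pos [0.5455 0.2003 0.2584] yaw -42.93 q [ 10.2  14.1 109.7  -0.   56.2  53.1] F [2.9 1.7 5.1] op 0.176
 tool shift mm (current axes) [-0.1  0.4  1.9] len 1.9 rotvec deg [-0.01 -0.01  0.  ]
[ 0.12220027 -0.50096762 -0.06495255]
```

View pics/s18.png

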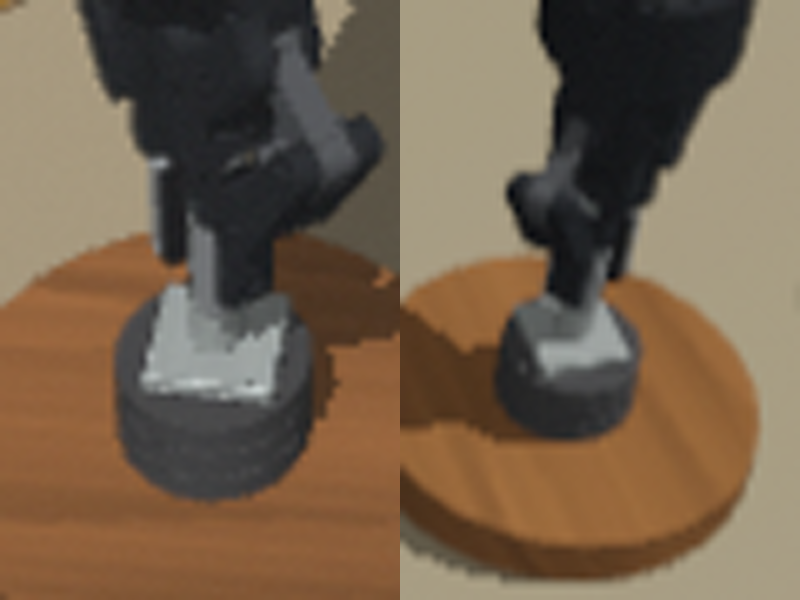

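The flange sits flat on the top weight at z = 0.2584, as predicted for home, with about 8 N. I'll relax the pressure and release.

```bash
python3 -m jog '[{"grip":1,"x":0,"y":0,"z":-0.8,"rx":0,"ry":0,"rz":0},{"grip":0.85,"x":0,"y":0,"z":0,"rx":0,"ry":0,"rz":0},{"grip":0.8,"x":0,"y":0,"z":0,"rx":0,"ry":0,"rz":0},{"grip":0.75,"x":0,"y":0,"z":0,"rx":0,"ry":0,"rz":0},{"grip":0.6,"x":0,"y":0,"z":0,"rx":0,"ry":0,"rz":0},{"grip":0.3,"x":0,"y":0,"z":0,"rx":0,"ry":0,"rz":0},{"grip":0,"x":0,"y":0,"z":0,"rx":0,"ry":0,"rz":0},{"grip":0,"x":0,"y":0,"z":0,"rx":0,"ry":0,"rz":0}]' 2>&1;  python3 -m jog '[{"grip":0,"x":0,"y":0,"z":0,"rx":0,"ry":0,"rz":0},{"grip":0,"x":0,"y":0,"z":0,"rx":0,"ry":0,"rz":0}]'; python3 - <<'E'
from h import *
c=read_camera("side");a=read_camera("scene");go(.5452,.2001,.30)
f=[cv2.resize(c["frame"][245:335,220:280,::-1],(400,600),interpolation=2),cv2.resize(a["frame"][160:250,345:405,::-1],(400,600),interpolation=2)]
cv2.imwrite("pics/s19.png",np.hstack(f))
E
```

```text
time: 25.82
eef_pos: [0.5449, 0.2002, 0.2575]
tcp_rot: [0.931, -0.366, -0.001, 0.0]
contact_force: [-0.6, -0.9, -1.1]
opening: 0.81
time: 25.98
eef_pos: [0.5452, 0.2002, 0.2579]
tcp_rot: [0.931, -0.366, -0.0, 0.0]
contact_force: [-0.1, -0.2, 0.2]
opening: 1.001
t 26.08 pos [0.5453 0.2002 0.258 ] yaw -42.93 q [ 10.2  14.1 109.7   0.   56.2  53.1] F [ 0.2  0.2 -1.1] op 0.998
 tool shift mm (current axes) [ -0.    0.1 -42. ] len 42.0 rotvec deg [0.01 0.01 0.  ]
```

View pics/s19.png

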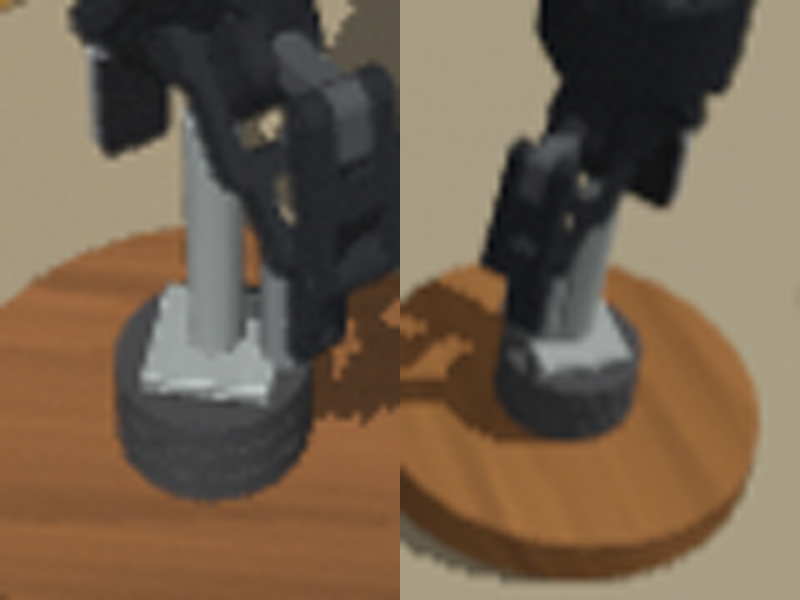

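Released cleanly; the flange stays flat. I'll lift straight up, move off and check.

```bash
python3 -m jog '[{"grip":0,"x":0,"y":0,"z":-10,"rx":0,"ry":0,"rz":0},{"grip":0,"x":0,"y":0,"z":-20,"rx":0,"ry":0,"rz":0},{"grip":0,"x":0,"y":0,"z":-30,"rx":0,"ry":0,"rz":0},{"grip":0,"x":0,"y":0,"z":-30,"rx":0,"ry":0,"rz":0},{"grip":0,"x":0,"y":20,"z":-20,"rx":0,"ry":0,"rz":0},{"grip":0,"x":0,"y":30,"z":0,"rx":0,"ry":0,"rz":0},{"grip":0,"x":0,"y":30,"z":0,"rx":0,"ry":0,"rz":0},{"grip":0,"x":0,"y":20,"z":0,"rx":0,"ry":0,"rz":0}]' 2>&1;  python3 -m jog '[{"grip":0,"x":0,"y":0,"z":0,"rx":0,"ry":0,"rz":0},{"grip":0,"x":0,"y":0,"z":0,"rx":0,"ry":0,"rz":0}]'; python3 - <<'E'
from h import *
import pickle
w=shot("wrist","w20");c=read_camera("side");a=read_camera("scene");go(.5452,.2001,.30);pickle.dump((a,c,w),open("c8.pkl","wb"))
f=[cv2.resize(c["frame"][230:350,200:300,::-1],(400,480),interpolation=2),cv2.resize(a["frame"][150:258,330:420,::-1],(400,480),interpolation=2)]
cv2.imwrite("pics/s20.png",np.hstack(f))
cv2.imwrite("pics/w20z.png",cv2.resize(w["frame"][60:260,190:390,::-1],(600,600),interpolation=2))
E
```

```text
time: 26.75
eef_pos: [0.4758, 0.126, 0.3693]
tcp_rot: [0.931, -0.366, 0.001, -0.0]
contact_force: [0.4, -0.2, -0.6]
opening: 1.002
time: 26.92
eef_pos: [0.4768, 0.1266, 0.3691]
tcp_rot: [0.93, -0.367, 0.001, -0.001]
contact_force: [0.4, 0.3, 0.4]
opening: 1.002
t 27.07 pos [0.4777 0.1274 0.3686] yaw -42.91 q [  3.1  -4.9 117.3   0.   67.5  46.1] F [-1.1 -0.8  0.4] op 1.001
 tool shift mm (current axes) [ -0.1 -99.2  68.7] len 120.7 rotvec deg [-0.06 -0.04  0.  ]
```

View pics/s20.png

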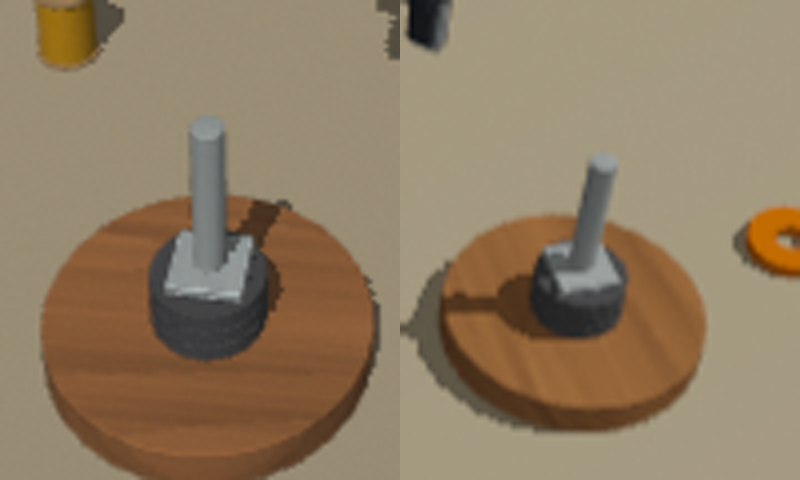

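View pics/w20.png

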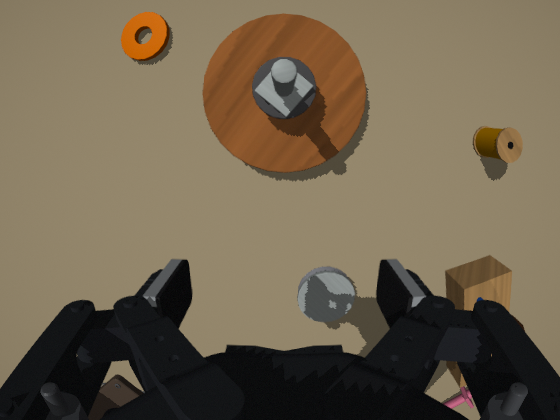

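The post stands upright with its flange on the top weight and all three rims flush. The post top is at wrist (284,71) and the bystanders are in place. I'll confirm this in numbers.

```bash
python3 - <<'E'
from h import *
import pickle
a,b,w=pickle.load(open("c8.pkl","rb"))
T=lambda p:(200+(p[0]+.5)/4-.5,230+(p[1]+.5)/4-.5);S=lambda p:(330+(p[0]-400+.5)/4.444-.5,150+(p[1]+.5)/4.444-.5)
print("top",tri([ray(b,*T((208,126))),ray(a,*S((602,161))),ray(w,284,70,1)]))
print("top exp px",[proj(c,[.5453,.1999,.145],f) for c,f in((a,0),(b,0),(w,1))],"seen",S((602,161)),T((208,126)))
a0,b0=pickle.load(open("c0.pkl","rb"))
z=cv2.resize(w["frame"][10:170,200:370,::-1],(637,600),interpolation=2);cv2.imwrite("pics/w20z.png",z)
for n,(x0,y0,x1,y1) in (("spool",(295,250,320,282)),("tin",(275,183,310,208)),("driver",(112,195,135,250))):
    A=a0["frame"][y0:y1,x0:x1].astype(int);best=None
    r=cv2.matchTemplate(a["frame"][y0-12:y1+12,x0-12:x1+12],a0["frame"][y0:y1,x0:x1],cv2.TM_CCOEFF_NORMED);_,m,_,l=cv2.minMaxLoc(r);print(n,m,(l[0]-12,l[1]-12))
E
```

```text
top (array([0.5446358 , 0.19847383, 0.14514553]), [np.float64(0.0009775035431459163), np.float64(0.0011841213743640081), np.float64(0.000668067919645277)])
top exp px [array([[376.1189577, 186.2047638]]), array([[251.56158354, 261.5022404 ]]), array([[284.23938179,  67.98061145]])] seen (375.06705670567055, 185.84113411341133) (251.625, 261.125)
spool 0.9997339844703674 (0, 0)
tin 0.6357998847961426 (10, -11)
driver 0.9957842826843262 (0, 0)
```

View pics/w20z.png

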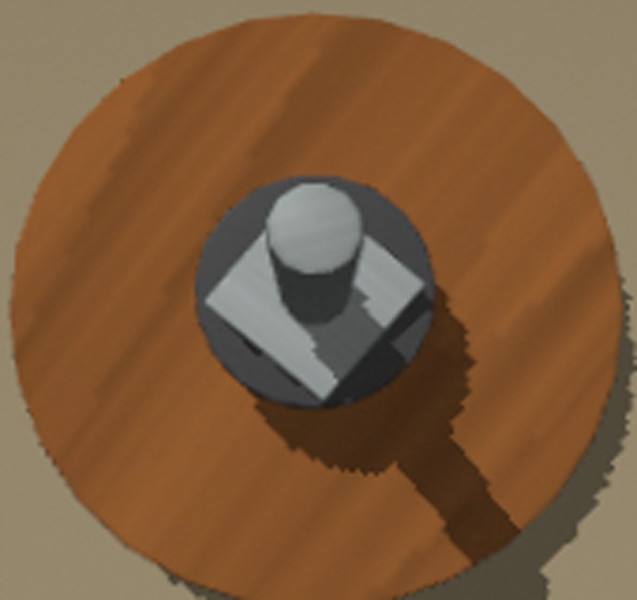

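The post top is at 0.1451, against 0.145 expected when home. The tin's template match failed because the arm and its shadow lie over it, so I'll check it from the wrist view.

```bash
python3 - <<'E'
from h import *
import pickle
a,b,w=pickle.load(open("c8.pkl","rb"));a0,b0=pickle.load(open("c0.pkl","rb"));w2=pickle.load(open("c2.pkl","rb"))
print("tin now",atz(w,328,296,.02,1),"earlier wrist",atz(w2,353,274,.02,1))
r=cv2.matchTemplate(b["frame"][233:283,295:357],b0["frame"][245:271,308:344],cv2.TM_CCOEFF_NORMED);print(cv2.minMaxLoc(r))
E
python3 -c "
from h import *
c=read_camera('side');cv2.imwrite('pics/sd21.png',cv2.resize(c['frame'][200:320,190:370,::-1],None,fx=4,fy=4,interpolation=2))"
```

```text
tin now [0.43263291 0.00667265 0.02      ] earlier wrist [0.43214543 0.00798228 0.02      ]
(-0.22213581204414368, 0.1673288494348526, (17, 4), (0, 8))
```

View pics/sd21.png

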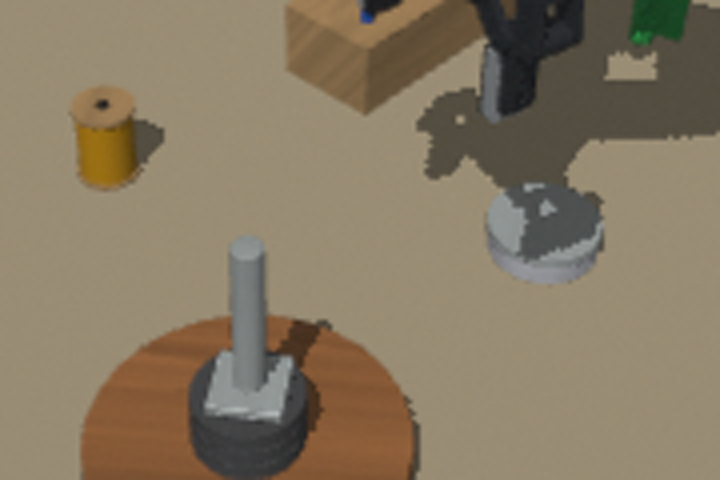

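The tin hasn't moved: now (0.433, 0.007), earlier (0.432, 0.008). It is only in shadow, and the post is home. Handing in.

```bash
python3 -c "
from plant import *
print(sign_off()); s=get_state(); print(s['time'],s['contact_force'])"
```

```text
the job is handed in; nothing more can be done
None
the job is handed in; nothing more can be done
```

The stand is made up and handed in at about 27 s of the 72 s allowed. The post is home in its socket, with its flange flat on the top weight. No verdict came back, so this rests on my own checks.

**What I did:**
- **Weights:** I squeezed the pile across its rims one way, then at right angles. The first squeeze touched the base with the fingertips (about 14 N upward on the tool), so I raised 2.5 mm and squeezed again.
- **Post:** I lifted it from the block and lowered it freely through all three weights until its tongue rested on the bush. I then turned it with about 10 N of pressure until it dropped in, somewhere between about 125 and 150 degrees of turn. I eased it down until the flange touched at about 8 N, let go and backed off.

**Last checks:**
- **Alignment:** the top weight and its hole were about 0.9 mm from the base centre before the post went in. The rims of all three looked flush afterwards. I did not measure the two lower weights separately.
- **Post height:** the top measured 145.1 mm above the table, against 145 mm when home.
- **Post position:** the three cameras place the post top about 1.5 mm from the base axis, with about 1 mm of scatter between them. It looks upright.
- **Bystanders:** the spool and screwdriver match their starting images exactly. The image match for the tin failed because the arm's shadow lay over it. The wrist camera puts it within about 1.5 mm of its earlier place.

The green and pink look-alikes fell over on their own in the first second or so, before the arm came near them. They still lie on the table.

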